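Mount the throwing gauge's bar and lock it with the lever bolt

ROBOT

A 6-joint arm with a two-finger parallel gripper is mounted at the origin on the work surface. World frame = base frame: x ahead of the robot, y to its left, z up, the work surface at z = 0. Lengths are in m, angles in degrees, forces in N, time in s.
With the tool pointing down it reaches from about 0.325 to 0.9 m from the base axis. Payload 3.5 kg.
Tool frame: the origin (TCP) lies midway between the tips of the shut fingers; the grasp point (between the pads) lies 19 mm behind it (pinch_z is the distance from the TCP to the grasp point, in m); z points along the fingers, y is the direction in which the jaws open and shut (so a half turn about z gives the same grasp; the last joint's range is limited). The gripper opens to 85 mm and grips with 20 to 120 N. Pads are 22 mm wide; open, the fingers measure 114 mm over their backs; the gripper's body (76 mm by 85 mm) begins 54 mm behind the grasp point. The pads swing forward as they close: fully open they stand 13 mm farther back than shut.
Start: joints at [-5.924, 15.837, -1.513, 72.651, 0, 84.076], TCP at [0.625, -0, 0.231] pointing down, gripper open.
Joint ranges: [-178.77, 178.77], [-48.84, 107.48], [-61.69, 71.31], [-111.58, 123.2], [-90, 87.43], [-180, 180]. Speed limits (degrees/s): [147.25, 147.25, 180, 180, 180, 180].

INTERFACE

Orientations are given as [roll, pitch, yaw] about the fixed x, y, z axes, in that order (R = Rz(yaw) Ry(pitch) Rx(roll)).
In Python, from workcell import state, get_image, finish_job, pinch_z gives the robot as it stands.
- The arm moves only by the tool arm_command, never from a script. Its argument "moves" is a list of rows, each a list of 7 numbers: the gripper's target within -1 to 1 (shut at 1, half-way at 0, fully open at -1), then the shift along the tool's x, y, z in cm, then the turn, a rotation vector about the tool's x, y, z in degrees. In form: [[jaw, x, y, z, rx, ry, rz], ...]. A call has exactly 10 rows; each row is the pose to reach, as a shift and turn from the pose commanded when the call began, along the tool's axes at that moment; what a row does not reach only later rows make up. A row lasts 1/12 s, in which the tool goes at most 41.7 mm and 7.16 degrees, less where a joint would pass 70% of its speed; a pose out of reach is approached as far as the arm can. A call with a gripper value outside its range is refused whole. The fingers move at their own pace and stop on an object; "squeeze" is the grip in N (left out, the last holds). Time passes only in rows, so rows that repeat a pose let the fingers close, or fill a call up. It gives the time, the measured TCP pose, the force and the opening at its end, in the units of the state.
- state(): the state, without advancing time (a new reading comes with each control period).
- get_image(name): name is "scene" or "side" or "wrist"; returns a dict with "img" (384x512x3 uint8, red, green, blue), "intrinsics" (3x3 intrinsics, pixels), "R" (3x3) and "t" (3): a world point X has camera coordinates R X + t. Camera axes: x right, y down, z forward; pixel columns grow to the right and rows downward; lengths in m; the calibration is good to about 2 mm. A picture is of the moment at which its call begins. There is no depth.
- finish_job(): hands the job in, once; it reports no verdict.
The state is a dict: "time_s": time; "joints": joint angles; "qd": joint speeds; "joint_efforts": joint torques, N m; "ee_pos": TCP position; "tcp_rot": TCP orientation; "contact_force": force on the tool from outside, world axes, zero at the start; "wrist_torque": the same for the moment, N m; "opening": finger opening in m.
Only numpy, scipy, OpenCV 4.12 (cv2) and the standard library are available. Lean on these libraries where they do the work, as an engineer would, in place of code of your own. Each camera call takes 0.05 s, during which the arm holds its last target.

TASK

Set up the throwing gauge: lay the loose aluminium gauge bar in the stand's channel and slide its forked end under the clamp washer until it is fully home against the stud. Then, with the clamp lever still standing upright, screw the lever bolt in clockwise just until the washer bites and it is snug (a firm finger-tight, no more, or the closing cam will crush the bar), and fold the lever down flat to lock it. Let go of everything and leave the other things on the bench where they are.

Things in the scene. Friction and masses are not known exactly. Their poses are not given: they have to be found in the camera images.
- gauge_bar: Loose aluminium gauge bar, 0.12-0.20 kg, lying flat: 32 mm wide, 12 mm thick. Origin under its grip point; x runs from fork to pointer, z up. Along x: two prongs -110 to -80 mm with an open slot 11 mm wide between them, ending flat at -80; solid bar -80 to +45; a 6 mm rod with a ball tip to +98. Centre of mass near x = -25.
- bar_grip (a point): Centre of the bar's section (half-way up its 12 mm) where it is best gripped across its 32 mm: there the gripper stays clear of stand and bolt when the bar is seated. Axes as the bar.
- bar_fork (a point): Point in the fork's slot, half-way up the bar, 85 mm from bar_grip: where the axis of the 10 mm stud must come (5 mm from the slot's end). Axes as the bar.
- stand: Fixed iron gauge stand; origin on the bench under the stud, z up, x out along the channel. Channel floor 85 mm up, 34 mm wide between walls 6 mm high at x = -33 to 33 mm, mouth flared out to x = 47; the floor goes on as a tongue only 16 mm wide (fingers may straddle it) to x = 74. Base plate 14 mm high, x -50 to 75, y +-47 mm.
- seat (a point): On the stud's axis, 6 mm above the channel's floor (91 mm above the bench): where bar_fork must end. Axes as the stand: the bar is laid on the tongue and slid in towards -x under the washer; in the end its x lies along this x, pointer outwards.
- lever_pivot (a point): Pivot of the clamp lever, on the stud's axis; it turns and sinks with the bolt, not with the lever. z up; x level, towards the side to which the lever folds down (its bent tip leans to the other side); y along the pivot pin.
- lever_grip (a point): Point on the lever's middle line, 40 mm from the pivot; z along the lever to its tip. The lever is a black bar 14 mm wide along the pivot pin and 13 mm thick, 6 to 60 mm from the pivot, then a tip bent 25 degrees away from the folding side, ending 74 mm from the pivot. Gripped across its 14 mm while upright, it turns the bolt.
- bolt (a joint): Turn of the lever bolt, rad, growing as it is screwed in: clockwise from above, 8 mm per full turn, thread friction near 0.06 N m. The washer touches the bar somewhere between 1.85 and 4.8 rad after the start; past that its load grows by about 20 N per rad. The rubber-faced washer drags on the bar, so the torque needed rises too. The bolt stays where it is left.
- cam: Cam plate of the lever bolt with spring discs and a rubber-faced 30 mm washer; origin at the pivot. The worn washer face hangs 17 to 20 mm below the pivot, not measurable: only the torque tells when it bites. Snug is 12 to 34 N on the bar: turning torque about 0.2 N m above free turning (0.01 per N; it relaxes when a turn stops, so read it just after a small last nudge).
- lever (a joint): Lever angle, rad: 0 upright (the start), 1.571 folded flat, its stop. Stays where it is left (about 0.2 N m friction). Folding turns a cam that presses the washer 2 mm further down and adds about 35 N; with the bolt snug this takes up to 0.35 N m, about 8 N at 45 mm from the pivot, pushed square to the lever.
- bowl: Bystander: white glazed bowl, 110 mm across. Leave alone.
- jar: Bystander: small unglazed clay jar, 80 mm across, 100 mm high. Leave alone.
- jar_lid: Bystander: clay lid with a knob, 60 mm across, 26 mm high. Leave alone.
- rib: Bystander: wooden throwing rib, a flat 90 x 45 x 6 mm slip. Leave alone.
- loop_tool: Bystander: trimming tool, wooden handle with a wire loop, 160 mm long. Leave alone.
- brush: Bystander: flat brush, 170 mm long. Leave alone.
- pin_tray: Bystander: low open white plastic tray, 90 x 70 x 22 mm. Leave alone.
Not all that is in view belongs to the job. What is shaped like the stand but pink or red is not meant.

How it is judged:
By the outcome, as a careful person would: the job done as asked, in the order asked, and still so for the second after the job is handed in, with the robot touching nothing.
It also fails if it takes over 72 s, if anything falls off the work surface, if the arm or the gripper's body presses on something with over 40 N, if the wrist force passes 120 N, or if a joint passes its speed limit or range.

## Working session

There is one attempt and no reset: what is moved stays moved. The work goes in short steps, Python scripts to look and compute and a tool call to move; the robot and the scene stay as the last step left them, time stands still between calls to the robot, and variables do not carry over. Pictures are saved under pics/ and viewed, and the job is handed in when it is done.

Besides the shell and the picture viewer there is one more tool, called after "Request:" in YAML: its name, and indented under it one key for each argument. arm_command: Moves the arm, as the interface text tells. Its arguments: {"type":"object","properties":{"moves":{"type":"array","items":{"type":"array","items":{"type":"number"}}},"squeeze":{"type":"number"}},"required":["moves"]}

```bash
mkdir -p pics; ls; python3 - <<'E'
from workcell import state,get_image,pinch_z
import cv2,json
print(state(),pinch_z)
for n in ["scene","side","wrist"]:
    d=get_image(n); cv2.imwrite(f"pics/{n}0.png",d["img"][:,:,::-1]); print(n,d["intrinsics"],d["R"],d["t"])
E
```

```text
pics
{'time_s': 0.0, 'joints': array([-5.92340427e+00,  1.58788428e+01, -1.59841380e+00,  7.26516424e+01,
       -2.20518515e-03,  8.40769953e+01]), 'qd': array([-0.03279625, -0.01882314, -0.05046452,  0.05811872,  0.05248888,
       -0.00675006]), 'joint_efforts': array([-1.23772923e-03, -4.45513523e+01,  2.95201170e+01,  1.64704624e-02,
       -2.18722530e-04, -1.59438730e-05]), 'ee_pos': array([6.24209437e-01, 7.14805181e-05, 2.30148684e-01]), 'tcp_rot': array([-1.79871562e+02, -1.11079202e-02,  8.99995904e+01]), 'contact_force': array([ 0.23160441,  0.57609142, -0.96577537]), 'wrist_torque': array([ 0.06715524,  0.00670558, -0.01514678]), 'opening': 0.08534529363915543} 0.0187
scene [[441.54129591   0.         261.66434746]
 [  0.         441.54129591 193.39473637]
 [  0.           0.           1.        ]] [[-0.21170297  0.97732777  0.00350329]
 [ 0.85042675  0.18597847 -0.49212433]
 [-0.48161831 -0.10120489 -0.87051788]] [ 0.15032677 -0.39047679  1.5297211 ]
side [[468.98809775   0.         245.57072504]
 [  0.         468.98809775 190.90404174]
 [  0.           0.           1.        ]] [[ 0.94560488 -0.32438665 -0.02459093]
 [-0.17987532 -0.45836581 -0.87037099]
 [ 0.27106509  0.82745035 -0.49178209]] [-0.51950901  0.18062184  1.30911623]
wrist [[291.84421037   0.         254.66222163]
 [  0.         291.84421037 189.04497868]
 [  0.           0.           1.        ]] [[ 9.99993536e-01  1.56510329e-04 -3.59218646e-03]
 [ 1.11716069e-03 -9.63130553e-01  2.69032134e-01]
 [-3.41763823e-03 -2.69034408e-01 -9.63124502e-01]] [-0.62215404 -0.0361561   0.37850028]
```

View pics/scene0.png

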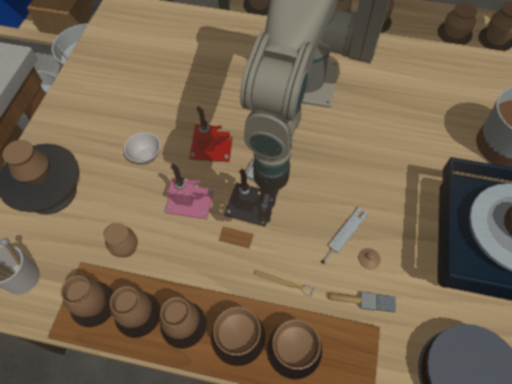

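View pics/side0.png

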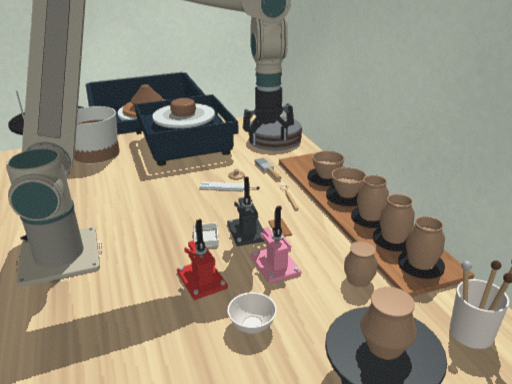

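View pics/wrist0.png

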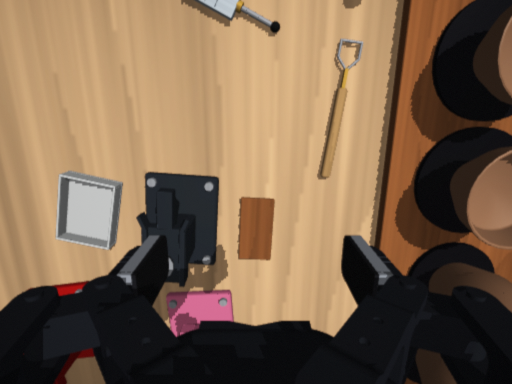

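The scene view shows three stand-shaped objects: red (211,143), pink (190,198) and black/iron (250,202). The iron one fits. The only bar-with-pointer is at (345,235). I'll confirm both in enlarged crops.

```bash
python3 - <<'E'
import cv2,numpy as np
a=cv2.imread("pics/scene0.png")[160:270,215:375]; b=cv2.imread("pics/side0.png")[165:255,190:310]
a=cv2.resize(a,None,fx=5,fy=5,interpolation=cv2.INTER_CUBIC); b=cv2.resize(b,None,fx=6.6,fy=6.6,interpolation=cv2.INTER_CUBIC)
b=np.clip(b.astype(float)*1.6,0,255).astype(np.uint8)
a=np.clip(a.astype(float)*1.6,0,255).astype(np.uint8)
cv2.imwrite("pics/c1.png",a);cv2.imwrite("pics/c2.png",b)
w=cv2.imread("pics/wrist0.png")[150:300,100:260]
cv2.imwrite("pics/c3.png",np.clip(cv2.resize(w,None,fx=4,fy=4,interpolation=cv2.INTER_CUBIC).astype(float)*2,0,255).astype(np.uint8))
E
```

```text
(no output)
```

View pics/c1.png

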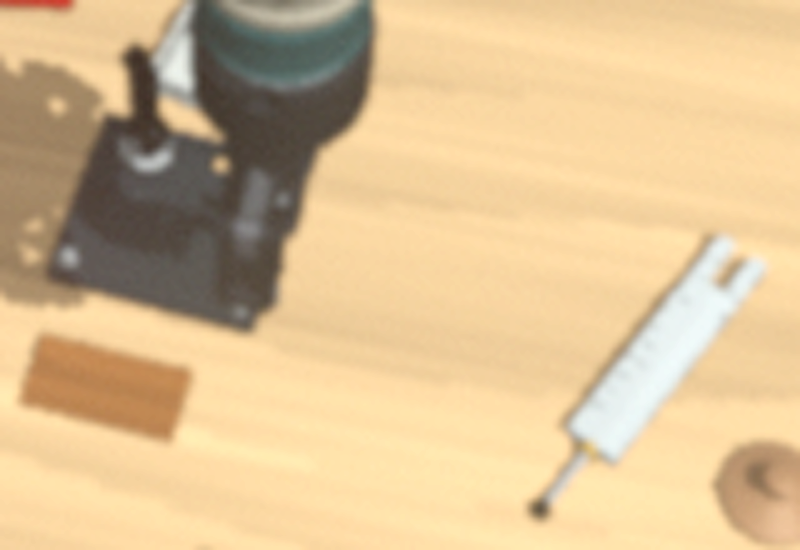

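View pics/c2.png

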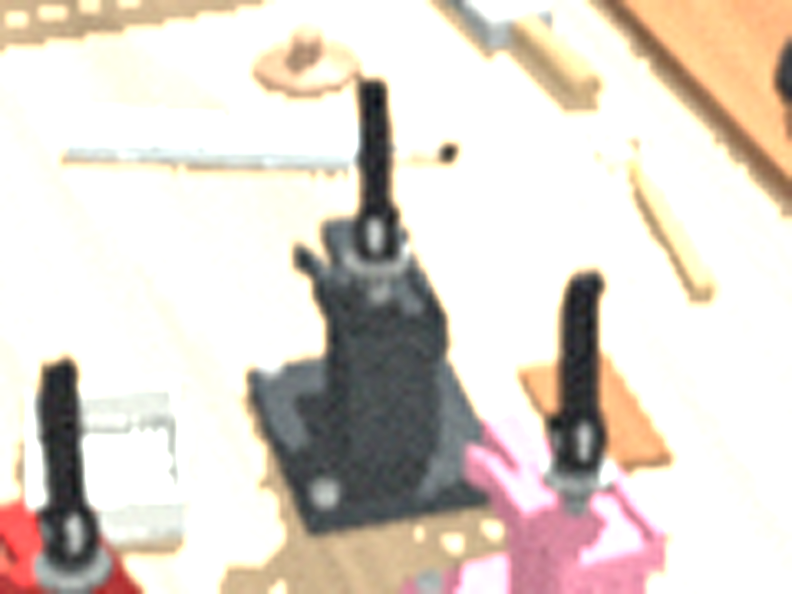

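View pics/c3.png

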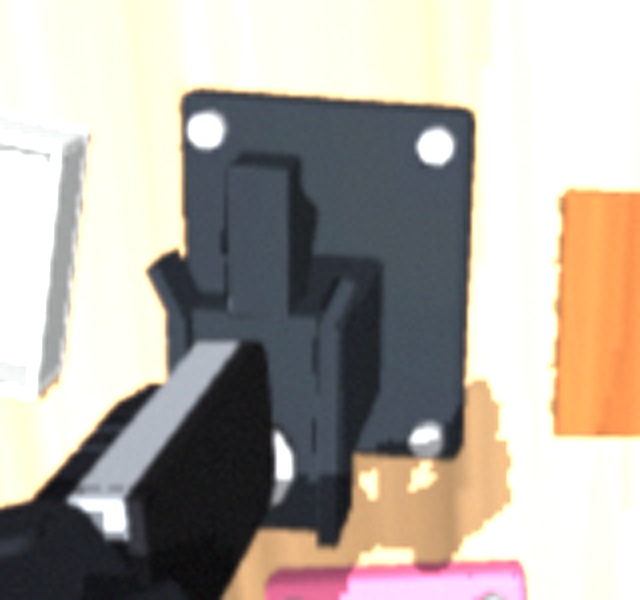

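```bash
cat > h.py <<'E'
import numpy as np,cv2
from scipy.spatial.transform import Rotation as Ro
from workcell import state,get_image,pinch_z
def ray(d,uv):
    K,R,t=map(np.array,(d["intrinsics"],d["R"],d["t"]))
    v=R.T@np.linalg.solve(K,[uv[0],uv[1],1.]); return -R.T@t,v/np.linalg.norm(v)
def plane(d,uv,z):
    o,v=ray(d,uv); return o+v*(z-o[2])/v[2]
def proj(d,X):
    K,R,t=map(np.array,(d["intrinsics"],d["R"],d["t"])); p=K@(R@np.array(X)+t); return p[:2]/p[2]
def tri(rs):
    A=np.zeros((3,3));b=np.zeros(3)
    for o,v in rs:
        P=np.eye(3)-np.outer(v,v);A+=P;b+=P@o
    X=np.linalg.solve(A,b); return X,[np.linalg.norm(np.cross(X-o,v)) for o,v in rs]
def save(d,fn,crop=None,s=1,g=1.):
    im=d["img"][:,:,::-1]
    if crop: im=im[crop[1]:crop[3],crop[0]:crop[2]]
    im=cv2.resize(im,None,fx=s,fy=s,interpolation=cv2.INTER_CUBIC)
    cv2.imwrite("pics/"+fn,np.clip(im.astype(float)*g,0,255).astype(np.uint8))
def shift(p,rot,p2,rot2):
    "cm shift and deg rotvec in tool axes from pose 1 (p, rpy) to pose 2"
    A=Ro.from_euler("xyz",rot,degrees=True);B=Ro.from_euler("xyz",rot2,degrees=True)
    return np.round(A.inv().apply(np.array(p2)-p)*100,2),np.round((A.inv()*B).as_rotvec(degrees=True),2)
E
python3 - <<'E'
from h import *
d=get_image("scene")
# from crop c1 (/5 + (215,160))
for n,uv,z in [("forkA",(718,240),.012),("forkB",(757,264),.012),("endA",(570,428),.012),("endB",(613,458),.012),("ball",(538,508),.006),("lever base washer",(145,150),.11)]:
    print(n,plane(d,(uv[0]/5+215,uv[1]/5+160),z).round(4))
w=get_image("wrist"); print(-w["R"].T@w["t"])
s=get_image("side")
# stand corners in wrist crop c3 (/4+(100,150))
for n,uv,z in [("c1",(187,93),.014),("c2",(472,110),.014),("c3",(458,455),.014),("tongueL",(230,165),.085),("tongueR",(290,165),.085),("rivet1",(207,130),.016),("rivet2",(435,146),.016),("rivet3",(427,440),.016)]:
    print(n,plane(w,(uv[0]/4+100,uv[1]/4+150),z).round(4))
X=tri([ray(d,(145/5+215,150/5+160)),ray(s,(375/6.6+190,255/6.6+165))]);print("washer",X)
X=tri([ray(d,(135/5+215,55/5+160)),ray(s,(372/6.6+190,85/6.6+165))]);print("tip",X)
E
```

```text
forkA [0.4647 0.2325 0.012 ]
forkB [0.4755 0.256  0.012 ]
endA [0.5988 0.1653 0.012 ]
endB [0.6113 0.1907 0.012 ]
ball [0.6462 0.1552 0.006 ]
lever base washer [ 0.5313 -0.0877  0.11  ]
[0.62361788 0.06709005 0.37234413]
c1 [ 0.4869 -0.0125  0.014 ]
c2 [ 0.5763 -0.018   0.014 ]
c3 [ 0.5674 -0.1396  0.014 ]
tongueL [ 0.5231 -0.0156  0.085 ]
tongueR [ 0.5385 -0.0156  0.085 ]
rivet1 [ 0.4928 -0.024   0.016 ]
rivet2 [ 0.5645 -0.0292  0.016 ]
rivet3 [ 0.5574 -0.1328  0.016 ]
washer (array([ 0.52652955, -0.08835311,  0.10333964]), [np.float64(0.0010525764587720437), np.float64(0.0010525764587720338)])
tip (array([ 0.52352764, -0.09301024,  0.18977147]), [np.float64(0.0012328257554152925), np.float64(0.0012328257554152248)])
```

Confirmed: the iron stand is the black one, its mouth facing about world +y and its stud near (0.527,-0.088). The bar lies near (0.566,0.197) at about -26° yaw. I'll take one close look at the stand and lever from above first.

Request:
arm_command:
  moves:
    - [-1,-2,-1.4,-0.5,0,0,0]
    - [-1,-4,-2.8,-1,0,0,0]
    - [-1,-6,-4.2,-1.5,0,0,0]
    - [-1,-8,-5.5,-2,0,0,0]
    - [-1,-10,-7,-2.5,0,0,0]
    - [-1,-12,-8.5,-3,0,0,0]
    - [-1,-14,-9.5,-3,0,0,0]
    - [-1,-14,-9.5,-3,0,0,0]
    - [-1,-14,-9.5,-3,0,0,0]
    - [-1,-14,-9.5,-3,0,0,0]

```text
time_s: 1.13
ee_pos: [0.5301, -0.1397, 0.2612]
tcp_rot: [180.0, -0.0, 90.0]
contact_force: [0.1, 0.7, -0.1]
opening: 0.0852
```

```bash
python3 - <<'E'
from h import *
import pickle
d=get_image("wrist");s=get_image("side");c=get_image("scene")
pickle.dump((d,s,c),open("v1.pkl","wb"))
save(d,"w1.png",(190,80,350,230),5,2.2); save(s,"s1.png",(220,160,280,250),6.6,2)
save(c,"c1b.png",(200,130,290,230),6,2)
print(state()["ee_pos"],state()["tcp_rot"])
E
```

```text
[ 0.53032478 -0.13918406  0.2610435 ] [-1.79981146e+02 -2.17861202e-02  9.00734423e+01]
```

View pics/w1.png

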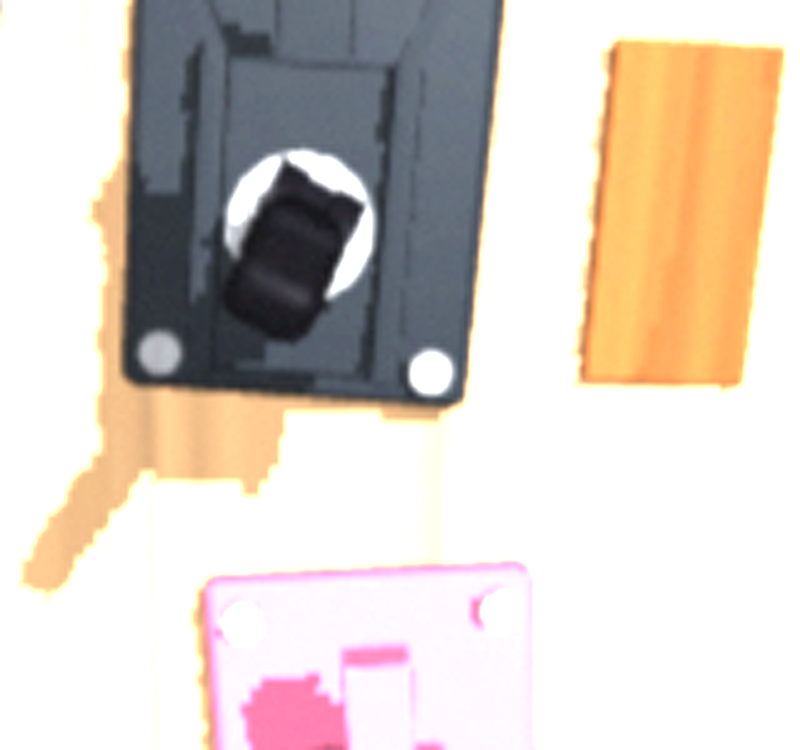

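View pics/s1.png

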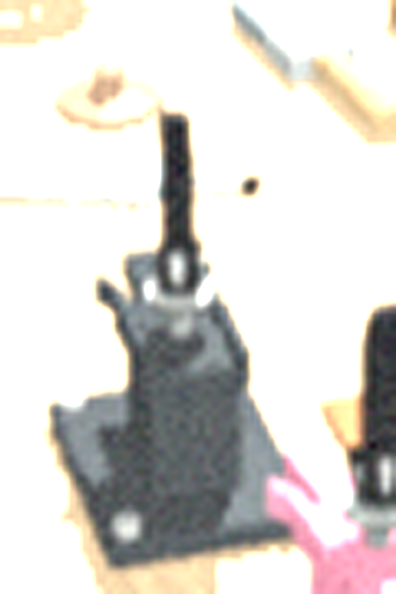

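```bash
python3 - <<'E'
from h import *
import pickle
d,s,c=pickle.load(open("v1.pkl","rb"))
f=lambda u,v:(u/5+190,v/5+80)
# washer circle: bright low-saturation pixels
im=d["img"].astype(int); 
sub=im[105:145,230:270]; m=(sub.min(2)>115)&(sub.max(2)-sub.min(2)<25)
ys,xs=np.nonzero(m); (cx,cy),r=cv2.minEnclosingCircle(np.float32(np.c_[xs+230,ys+105])); print(cx,cy,r,m.sum())
for z in(.1,.103,.106): print(z,plane(d,(cx,cy),z), r/292*(0.4025-z))
st=[]
# base plate corners/rivets, z .014
for n,uv,z in [("rivL",(159,352),.016),("rivR",(431,372),.016),("cBL",(125,378),.014),("cBR",(462,402),.014),("wallinL0",(225,60),.085),("wallinR0",(390,68),.085),("wallR_bot",(360,375),.085)]:
    print(n,plane(d,f(*uv),z).round(4))
a,b=[plane(d,f(*q),.135) for q in [(285,163),(362,207)]]; v=b-a;print("pin",np.degrees(np.arctan2(v[1],v[0])),np.linalg.norm(v))
for q1,q2 in [((285,165),(225,290)),((362,207),(312,335))]:
    a,b=[plane(d,f(*q),.15) for q in (q1,q2)];v=b-a;print(np.degrees(np.arctan2(v[1],v[0])))
# tongue edges, full img
save(d,"w1f.png",(150,0,360,170),3.5,2)
E
```

```text
249.89694213867188 124.6933822631836 14.734833717346191 174
0.1 [ 0.52376159 -0.08942992  0.1       ] 0.01526468219005898
0.103 [ 0.52381372 -0.08926456  0.103     ] 0.015113296912141043
0.106 [ 0.52386586 -0.08909919  0.106     ] 0.014961911634223102
rivL [ 0.4848 -0.1274  0.016 ]
rivR [ 0.5572 -0.1328  0.016 ]
cBL [ 0.4753 -0.1347  0.014 ]
cBR [ 0.5658 -0.1412  0.014 ]
wallinL0 [ 0.5082 -0.0572  0.085 ]
wallinR0 [ 0.5424 -0.0587  0.085 ]
wallR_bot [ 0.5366 -0.1227  0.085 ]
pin -29.030935401064937 0.015711774150813956
-116.70530067971538
-111.47844227891062
```

View pics/w1f.png

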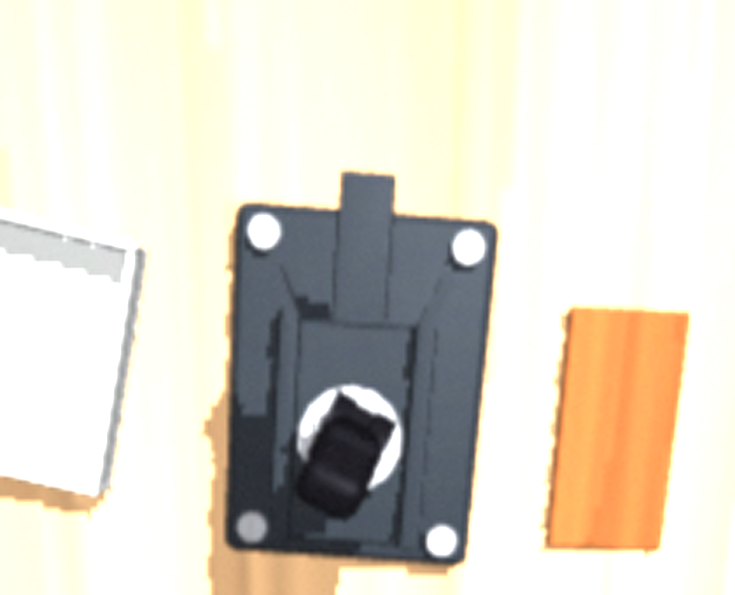

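```bash
python3 - <<'E'
from h import *
import pickle
d,s,c=pickle.load(open("v1.pkl","rb"))
f=lambda u,v:(u/3.5+150,v/3.5)
P=[plane(d,f(*q),.016) for q in [(264,231),(468,247),(251,527),(441,541)]]
P=np.array(P)[:,:2]; print(P.round(4))
for a,b in[(2,0),(3,1)]: v=P[b]-P[a];print(np.degrees(np.arctan2(v[1],v[0])),np.linalg.norm(v))
for a,b in[(0,1),(2,3)]: v=P[b]-P[a];print(np.degrees(np.arctan2(v[1],v[0]))+90,np.linalg.norm(v))
m=P.mean(0); 
for y in (85,86,87): print(y, m-.0125*np.array([np.cos(np.radians(y)),np.sin(np.radians(y))]))
t=[plane(d,f(*q),.085)[:2] for q in[(343,173),(394,177),(334,320),(387,324)]];print(np.round(t,4))
for a,b in[(2,0),(3,1)]: v=t[b]-t[a];print(np.degrees(np.arctan2(v[1],v[0])))
# lever tip: highest dark blob end
S=state();print(S["ee_pos"])
E
```

```text
[[ 0.4925 -0.0233]
 [ 0.5644 -0.0286]
 [ 0.4847 -0.1277]
 [ 0.5569 -0.133 ]]
85.7539441330032 0.10462742336607027
85.89611307038741 0.10466844781181157
85.81325655825076 0.07213495677597788
85.78083055213654 0.0723946413287147
85 [ 0.52353979 -0.09060768]
86 [ 0.52375728 -0.0906248 ]
87 [ 0.52397503 -0.09063812]
[[ 0.5219 -0.0168]
 [ 0.5365 -0.0178]
 [ 0.519  -0.0566]
 [ 0.5347 -0.0577]]
85.82394454911173
87.4412642180601
[ 0.53032478 -0.13918406  0.2610435 ]
```

Request:
arm_command:
  moves:
    - [-1,3.4,0.4,0,0,0,-7.1]
    - [-1,6.8,0.8,0,0,0,-14.2]
    - [-1,10.2,1.2,0,0,0,-21.3]
    - [-1,13.6,1.6,0,0,0,-28.4]
    - [-1,17,2,1,0,0,-35.5]
    - [-1,20.4,2.4,2.5,0,0,-42.6]
    - [-1,23.8,2.8,4,0,0,-49.7]
    - [-1,27.2,3.2,5.5,0,0,-56.8]
    - [-1,30.6,3.6,7,0,0,-63.9]
    - [-1,33.6,3.6,8,0,0,-71]

```text
time_s: 2.12
ee_pos: [0.5656, 0.199, 0.1795]
tcp_rot: [-180.0, -0.1, 161.5]
contact_force: [0.1, -0.4, -1.0]
opening: 0.0852
```

Request:
arm_command:
  moves:
    - [-1,0,0,0,0,0,-7.1]
    - [-1,0,0,0,0,0,-14.2]
    - [-1,0,0,0,0,0,-21.3]
    - [-1,0,0,0,0,0,-28.4]
    - [-1,0,0,0,0,0,-35.5]
    - [-1,0,0,0,0,0,-42.6]
    - [-1,0,0,0,0,0,-49.7]
    - [-1,0,0,0,0,0,-56.8]
    - [-1,0,0,0,0,0,-63.9]
    - [-1,0,0,0,0,0,-71]

```text
time_s: 2.95
ee_pos: [0.5658, 0.197, 0.181]
tcp_rot: [180.0, -0.0, -127.6]
contact_force: [-0.2, 0.1, 0.3]
opening: 0.0854
```

Request:
arm_command:
  moves:
    - [-1,0,0,0,0,0,-7.1]
    - [-1,0,0,0,0,0,-14.2]
    - [-1,0,0,0,0,0,-21.3]
    - [-1,0,0,0,0,0,-28.4]
    - [-1,0,0,0,0,0,-35.5]
    - [-1,0,0,0,0,0,-42.6]
    - [-1,0,0,0,0,0,-49.7]
    - [-1,0,0,0,0,0,-56.8]
    - [-1,0,0,0,0,0,-63.9]
    - [-1,0,0,0,0,0,-71]

```text
time_s: 3.78
ee_pos: [0.5658, 0.197, 0.181]
tcp_rot: [180.0, 0.0, -56.6]
contact_force: [1.4, 0.9, 0.2]
opening: 0.0855
```

Request:
arm_command:
  moves:
    - [-1,0,0,0,0,0,-7.1]
    - [-1,0,0,0,0,0,-14.2]
    - [-1,0,0,0,0,0,-21.3]
    - [-1,0,0,0,0,0,-28.4]
    - [-1,0,0,0,0,0,-31]
    - [-1,0,0,0,0,0,-31]
    - [-1,0,0,0,0,0,-31]
    - [-1,0,0,0,0,0,-31]
    - [-1,0,0,0,0,0,-31]
    - [-1,0,0,0,0,0,-31]

```text
time_s: 4.62
ee_pos: [0.566, 0.1961, 0.1813]
tcp_rot: [-180.0, 0.0, -26.0]
contact_force: [-0.8, 0.5, 0.1]
opening: 0.0852
```

```bash
python3 - <<'E'
from h import *
d=get_image("wrist"); import pickle; pickle.dump(d,open("v2.pkl","wb"))
save(d,"w2.png",None,1.5,1.0)
S=state();print(S["ee_pos"],S["tcp_rot"],S["joints"].round(1),S["time_s"])
g=d["img"].astype(int); m=((g.min(2)>150)&(g.max(2)-g.min(2)<40)).astype(np.uint8)
n,l,st,ce=cv2.connectedComponentsWithStats(m)
for i in range(1,n):
    if st[i,4]>200: print(st[i],ce[i])
E
```

```text
[0.56599184 0.19608121 0.18128871] [ 1.79999615e+02  1.89064374e-03 -2.60151151e+01] [  12.9   14.9   -8.9   66.2    0.  -141.1] 4.6667
[ 74  46  39  44 843] [93.02372479 67.43890866]
[ 240  133   29  131 2967] [253.57398045 189.04853387]
```

View pics/w2.png

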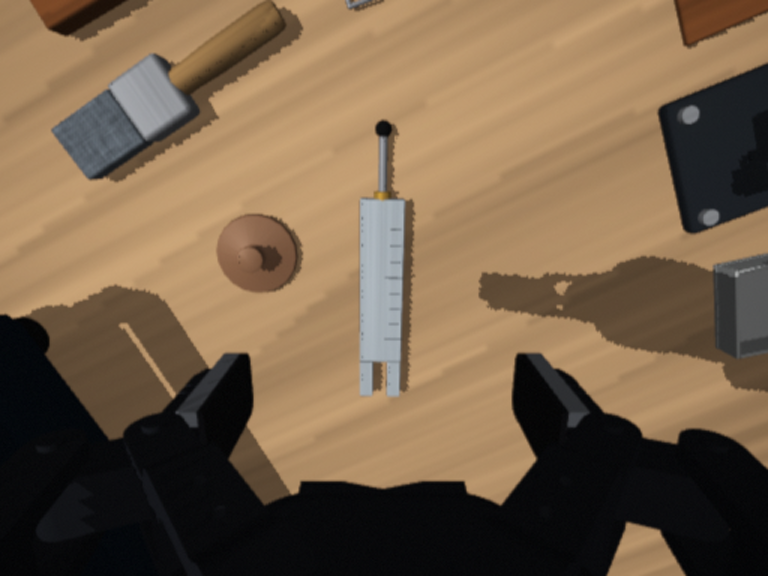

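Bar in view: far end (360–405,199), slot end about y=361, prong ends about y=395. Its long axis runs up the picture, and nothing obstructs the grip. Lid knob is at (255,255).

```bash
python3 - <<'E'
from h import *
import pickle
d=pickle.load(open("v2.pkl","rb"))
f=lambda u,v:plane(d,(u/1.5,v/1.5),.012)[:2]
A,B=f(361,199),f(405,199); C,D=f(360,395),f(400,396); R0=f(380,361); 
E=(A+B)/2;F=(C+D)/2
print(np.linalg.norm(A-B),np.linalg.norm(C-D),np.linalg.norm(E-F))
u=(E-F)/np.linalg.norm(E-F);yaw=np.degrees(np.arctan2(u[1],u[0]))
print("yaw",yaw,"grip",E-.045*u,F+.11*u,R0+.08*u, "ball",plane(d,(383/1.5,129/1.5),.006))
E
```

```text
0.030803530849826573 0.03183678040369937 0.1540664384541424
yaw -26.856949764877168 grip [0.56225628 0.19604511] [0.56308915 0.19562336] [0.56329073 0.19598508] ball [0.64437389 0.15525534 0.006     ]
```

Request:
arm_command:
  moves:
    - [-1,-0.1,0.05,2.5,0,0,0.9]
    - [-1,-0.2,0.1,5,0,0,0.9]
    - [-1,-0.28,0.16,7.5,0,0,0.9]
    - [-1,-0.28,0.16,10,0,0,0.9]
    - [-1,-0.28,0.16,12.5,0,0,0.9]
    - [-1,-0.28,0.16,15,0,0,0.9]
    - [-1,-0.28,0.16,16.8,0,0,0.9]
    - [-1,-0.28,0.16,17.8,0,0,0.9]
    - [0.0,-0.28,0.16,17.8,0,0,0.9]
    - [0.2,-0.28,0.16,17.8,0,0,0.9]
  squeeze: 40

```text
time_s: 5.5
ee_pos: [0.5628, 0.1957, 0.0033]
tcp_rot: [180.0, 0.0, -26.9]
contact_force: [-0.2, 0.3, 0.3]
opening: 0.0637
```

Request:
arm_command:
  moves:
    - [0.5,0,0,0,0,0,0]
    - [1,0,0,0,0,0,0]
    - [1,0,0,0,0,0,0]
    - [1,0,0,0,0,0,0]
    - [1,0,0,0,0,0,0]
    - [1,0,0,0,0,0,0]
    - [1,0,0,0,0,0,0]
    - [1,0,0,0,0,0,0]
    - [1,0,0,-0.3,0,0,0]
    - [1,0,0,-1,0,0,0]

```text
time_s: 6.33
ee_pos: [0.5615, 0.1954, 0.0127]
tcp_rot: [179.9, 0.1, -26.9]
contact_force: [-0.4, -0.8, -1.4]
opening: 0.0307
```

```bash
python3 - <<'E'
from h import *
d=get_image("wrist");save(d,"w3.png",None,1.5,1.0)
S=state();print(S["ee_pos"],S["tcp_rot"],S["contact_force"],S["opening"])
E
```

```text
[0.56263261 0.19572408 0.01440757] [ 1.79989846e+02 -5.48474012e-05 -2.68983593e+01] [-0.20241688  0.00485905 -0.75774834] 0.030849713739569833
```

View pics/w3.png

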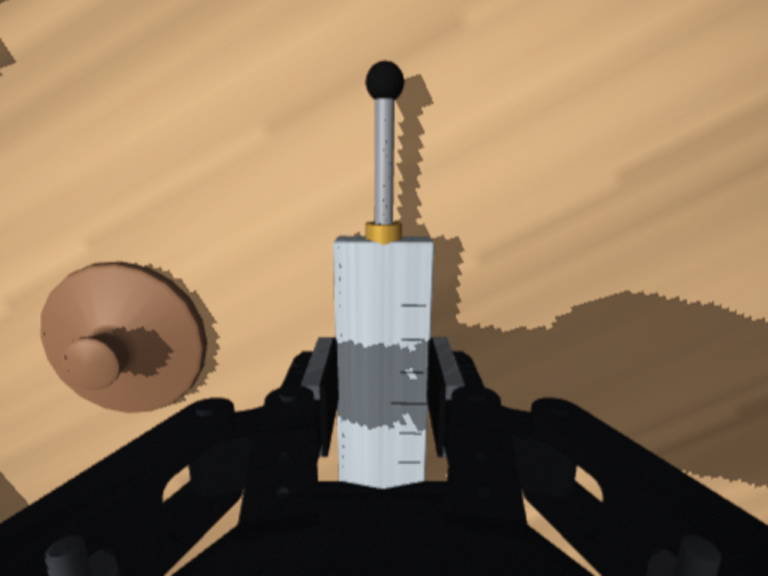

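Request:
arm_command:
  moves:
    - [1,0,0,-2,0,0,0]
    - [1,0,0,-4,0,0,3]
    - [1,0,0,-6,0,0,10]
    - [1,0,0,-8,0,0,17]
    - [1,0,0,-10,0,0,24]
    - [1,0,0,-12,0,0,31]
    - [1,0,0,-13,0,0,38]
    - [1,0,0,-13.7,0,0,45]
    - [1,0,0,-13.7,0,0,52]
    - [1,0,0,-13.7,0,0,59]

```text
time_s: 7.22
ee_pos: [0.5628, 0.1957, 0.1511]
tcp_rot: [-180.0, -0.0, -86.2]
contact_force: [-1.2, 0.0, -2.8]
opening: 0.0304
```

Request:
arm_command:
  moves:
    - [1,0,0,0,0,0,7.1]
    - [1,0,0,0,0,0,14.2]
    - [1,0,0,0,0,0,21.3]
    - [1,0,0,0,0,0,28.4]
    - [1,0,0,0,0,0,35.5]
    - [1,0,0,0,0,0,42.6]
    - [1,0,0,0,0,0,49.7]
    - [1,0,0,0,0,0,56.8]
    - [1,0,0,0,0,0,63.9]
    - [1,0,0,0,0,0,71]

```text
time_s: 8.05
ee_pos: [0.5621, 0.1956, 0.1499]
tcp_rot: [180.0, -0.1, -157.3]
contact_force: [-0.3, -0.2, -1.5]
opening: 0.0308
```

Request:
arm_command:
  moves:
    - [1,0,0,0,0,0,7.1]
    - [1,0,0,0,0,0,14.2]
    - [1,0,0,0,0,0,21.3]
    - [1,0,0,0,0,0,28.4]
    - [1,0,0,0,0,0,35.5]
    - [1,0,0,0,0,0,42.6]
    - [1,0,0,0,0,0,49.7]
    - [1,0,0,0,0,0,56.8]
    - [1,0,0,0,0,0,63.9]
    - [1,0,0,0,0,0,71]

```text
time_s: 8.88
ee_pos: [0.562, 0.1956, 0.1499]
tcp_rot: [-179.9, -0.0, 131.7]
contact_force: [0.0, 0.5, -0.6]
opening: 0.0302
```

```bash
python3 - <<'E'
from h import *
S=state();print(S["ee_pos"],S["tcp_rot"],S["joints"].round(1))
print(shift(np.array([.5628,.1957,.150]),[180,0,-26.9-201],np.array([.5359,.0744,.105]),[180,0,85.8]))
E
```

```text
[0.56204075 0.19564122 0.14993089] [-1.79934184e+02 -3.99709426e-02  1.31748892e+02] [ 13.   16.  -11.5  62.6   0.   61.2]
(array([ -7.2 , -10.13,   4.5 ]), array([-0. , -0. , 46.3]))
```

Request:
arm_command:
  moves:
    - [1,-0.5,-0.7,0,0,0,7]
    - [1,-1,-1.4,0,0,0,14]
    - [1,-1.7,-2.4,0,0,0,21]
    - [1,-2.5,-3.5,0,0,0,28]
    - [1,-3.5,-4.9,0.5,0,0,35]
    - [1,-4.7,-6.6,1.5,0,0,42]
    - [1,-6,-8.4,3,0,0,46.3]
    - [1,-7.2,-10.13,4.5,0,0,46.3]
    - [1,-7.2,-10.13,4.5,0,0,46.3]
    - [1,-7.2,-10.13,4.5,0,0,46.3]

```text
time_s: 9.72
ee_pos: [0.534, 0.0737, 0.1041]
tcp_rot: [-179.8, -0.0, 85.7]
contact_force: [0.4, 0.1, -1.2]
opening: 0.0306
```

```bash
python3 - <<'E'
from h import *
S=state();print(S["ee_pos"],S["tcp_rot"],S["contact_force"],S["wrist_torque"])
import pickle
d,s,c=[get_image(n) for n in("wrist","side","scene")];pickle.dump((d,s,c),open("v3.pkl","wb"))
save(d,"w4.png",None,1.5,1.3); save(s,"s4.png",(190,140,310,250),6,1.6);save(c,"c4.png",(210,140,340,240),6,1.6)
E
```

```text
[0.53401741 0.07367239 0.10406609] [-1.79794918e+02 -3.22654618e-03  8.56960711e+01] [ 0.4048501   0.10543149 -1.24090172] [ 0.06236459 -0.01118095  0.03217689]
```

View pics/w4.png

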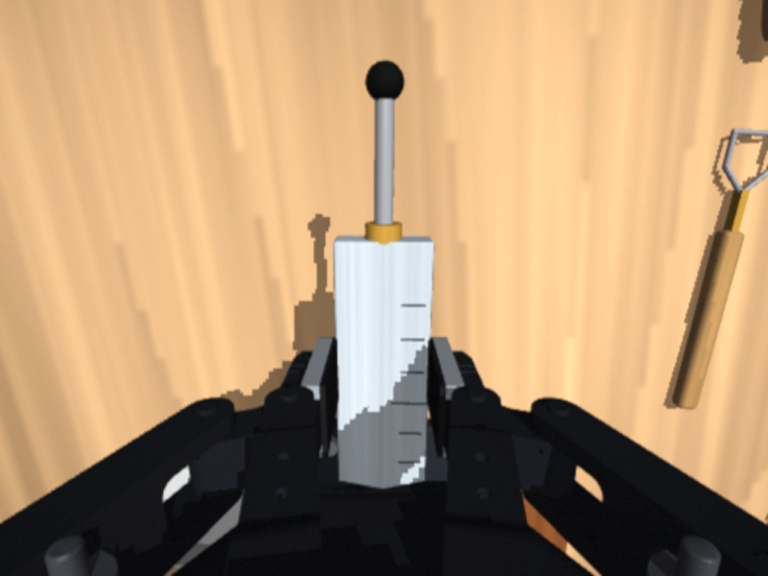

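View pics/s4.png

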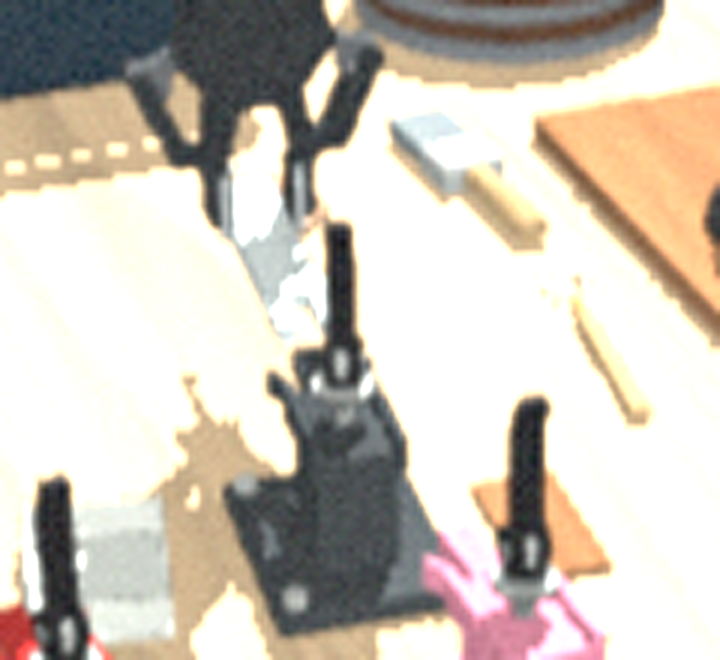

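View pics/c4.png

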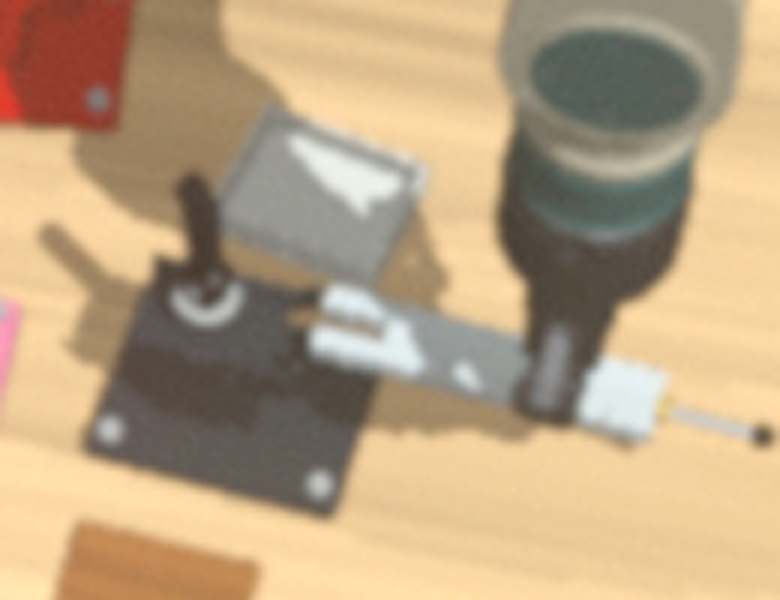

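```bash
python3 - <<'E'
from h import *
import pickle
d,s,c=pickle.load(open("v3.pkl","rb"))
e=plane(d,(384/1.5,239/1.5),.1133); print("end mid",e, "tcp + .045x:",np.array([.534,.0737])+.045*np.array([.0732,.9973]),np.array([.5359,.0744])+.045*np.array([.0732,.9973]))
b=plane(d,(384/1.5,81/1.5),.1073);print("ball",b)
f=lambda u,v,z:plane(c,(u/6+210,v/6+140),z)
ball=f(763,436,.107);col=f(667,408,.107);slot=f(392,330,.113);was=f(207,295,.103)
print(ball,col,slot,was)
for nm,p in(("ball",ball),("collar",col),("slot",slot)):
    v=p-was; ang=np.radians(85.8); print(nm,"along",v[0]*np.cos(ang)+v[1]*np.sin(ang),"lat",-v[0]*np.sin(ang)+v[1]*np.cos(ang))
E
```

```text
end mid [0.53676738 0.11768453 0.1133    ] tcp + .045x: [0.537294  0.1185785] [0.539194  0.1192785]
ball [0.54010352 0.16293842 0.1073    ]
[0.54413802 0.16622376 0.107     ] [0.53941883 0.12319151 0.107     ] [ 0.5300424  -0.00214475  0.113     ] [ 0.5245626  -0.08814063  0.103     ]
ball along 0.25511495372723847 lat -0.0008936599923040252
collar along 0.21185264405233972 lat 0.0006612455611602602
slot along 0.08616626551057135 lat 0.0008330998293694606
```

```bash
python3 - <<'E'
from h import *
for i in range(3):
    S=state();print(S["ee_pos"],S["tcp_rot"],S["time_s"]); get_image("wrist")
E
```

```text
[0.53674669 0.07503119 0.10609564] [ 1.79908417e+02 -3.17511565e-02  8.58374019e+01] 9.8667
[0.53691648 0.0751739  0.10623598] [ 1.79890182e+02 -2.80280323e-02  8.58581221e+01] 9.9167
[0.53689128 0.07520507 0.10621476] [ 1.79890990e+02 -2.25838630e-02  8.58654515e+01] 9.9667
```

Request:
arm_command:
  moves:
    - [1,0,0,0.5,0,0,0]
    - [1,0,0,1,0,0,0]
    - [1,0,0,1.4,0,0,0]
    - [1,0,0,1.55,0,0,0]
    - [1,0,0,1.55,0,0,0]
    - [1,-0.4,0,1.55,0,0,0]
    - [1,-0.8,0,1.55,0,0,0]
    - [1,-1.2,0,1.55,0,0,0]
    - [1,-1.6,0,1.55,0,0,0]
    - [1,-2,0,1.55,0,0,0]

```text
time_s: 10.85
ee_pos: [0.5347, 0.0543, 0.09]
tcp_rot: [180.0, -0.1, 85.8]
contact_force: [1.3, 5.9, -0.3]
opening: 0.0309
```

```bash
python3 - <<'E'
from h import *
S=state();print(S["ee_pos"],S["tcp_rot"],S["contact_force"],S["wrist_torque"])
s,c=[get_image(n) for n in("side","scene")]
save(s,"s5.png",(210,150,280,250),6,1.6);save(c,"c5.png",(210,140,340,240),6,1.6)
S=state();print(S["ee_pos"],S["tcp_rot"],S["contact_force"],S["wrist_torque"])
E
```

```text
[0.53474093 0.05432605 0.09003868] [ 1.79958733e+02 -7.29409771e-02  8.57939960e+01] [ 1.32927935  5.93431293 -0.34932365] [ 1.37000571 -0.31452696  0.04202971]
[0.53497394 0.05360273 0.09012874] [1.79926477e+02 3.40035744e-02 8.57615581e+01] [ 0.57880986 -0.78527897 -0.46177532] [-0.11579749 -0.24131005  0.11990638]
```

View pics/s5.png

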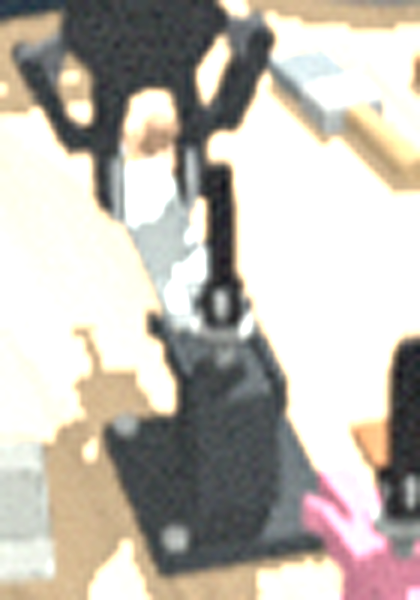

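View pics/c5.png

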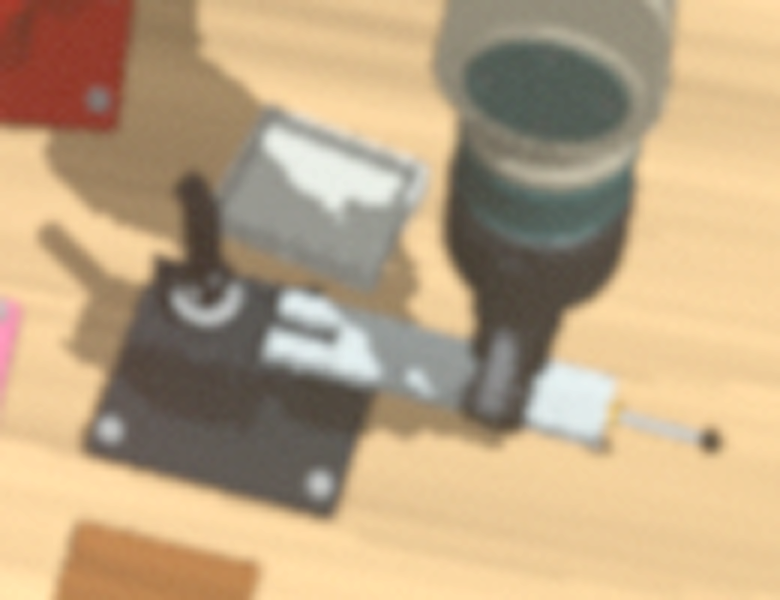

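Request:
arm_command:
  moves:
    - [1,-0.2,0,0.05,0,0,0]
    - [1,-0.5,0,0.05,0,0,0]
    - [1,-0.8,0,0.05,0,0,0]
    - [1,-1.1,0,0.05,0,0,0]
    - [1,-1.4,0,0.05,0,0,0]
    - [1,-1.7,0,0.05,0,0,0]
    - [1,-2,0,0.05,0,0,0]
    - [1,-2.3,0,0.05,0,0,0]
    - [1,-2.5,0,0.05,0,0,0]
    - [1,-2.5,0,0.05,0,0,0]

```text
time_s: 11.78
ee_pos: [0.5331, 0.0292, 0.0896]
tcp_rot: [179.9, 0.0, 85.8]
contact_force: [1.2, 2.2, 2.4]
opening: 0.0305
```

```bash
python3 - <<'E'
from h import *
S=state();print(S["ee_pos"],S["tcp_rot"],S["contact_force"],S["wrist_torque"])
w,s,c=[get_image(n) for n in("wrist","side","scene")]
save(s,"s6.png",(210,150,280,250),6,1.6);save(c,"c6.png",(210,140,340,240),6,1.6);save(w,"w6.png",None,1.5)
S=state();print(S["ee_pos"],S["tcp_rot"],S["contact_force"],S["wrist_torque"])
E
```

```text
[0.53305979 0.02917336 0.08964234] [1.79943047e+02 7.22274132e-03 8.57850510e+01] [1.24938173 2.16616652 2.36036339] [ 0.36658485 -0.43811055  0.18853476]
[0.53303509 0.0291711  0.08960173] [1.79947736e+02 4.92130488e-02 8.57892983e+01] [1.92030477 2.16189219 1.85560561] [ 0.16251727 -0.51986293  0.16675848]
```

View pics/c6.png

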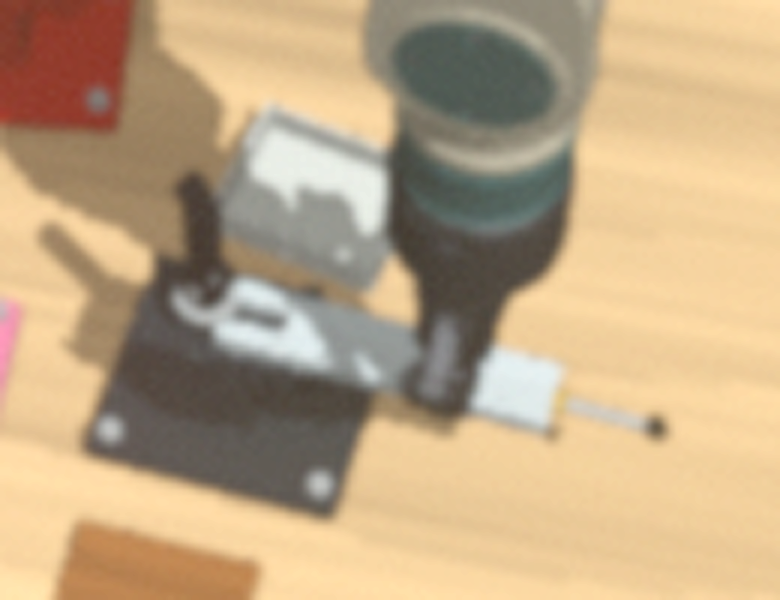

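View pics/s6.png

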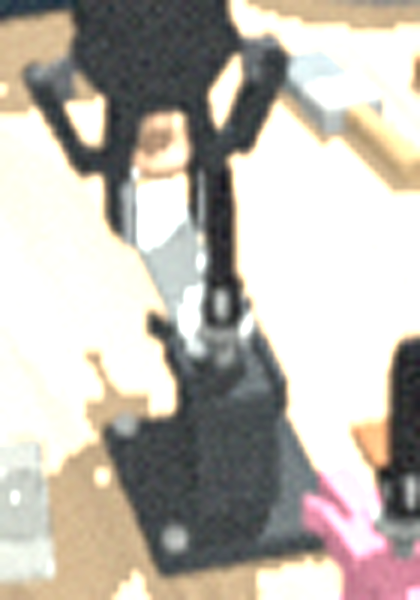

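Request:
arm_command:
  moves:
    - [1,-0.3,0,0,0,0,0]
    - [1,-0.6,0,0,0,0,0]
    - [1,-0.9,0,0,0,0,0]
    - [1,-1.2,0,0,0,0,0]
    - [1,-1.5,0,0,0,0,0]
    - [1,-1.8,0,0,0,0,0]
    - [1,-2.1,0,0,0,0,0]
    - [1,-2.4,0,0,0,0,0]
    - [1,-2.7,0,0,0,0,0]
    - [1,-3,0,0,0,0,0]

```text
time_s: 12.77
ee_pos: [0.5312, 0.0005, 0.0902]
tcp_rot: [179.9, -0.2, 85.8]
contact_force: [2.6, 5.8, 5.4]
opening: 0.0304
```

```bash
python3 - <<'E'
from h import *
S=state();print(S["ee_pos"],S["tcp_rot"],S["contact_force"],S["wrist_torque"])
w,s,c=[get_image(n) for n in("wrist","side","scene")]
save(s,"s7.png",(210,150,280,250),6,1.6);save(c,"c7.png",(210,140,340,240),6,1.6);save(w,"w7.png",None,1.5)
S=state();print(S["ee_pos"],S["tcp_rot"],S["contact_force"],S["wrist_torque"])
E
```

```text
[5.31228767e-01 4.76762359e-04 9.01533509e-02] [ 1.79903192e+02 -1.69234545e-01  8.58366827e+01] [2.62618456 5.84986669 5.42621812] [ 1.20826798 -0.4697428   0.15494742]
[ 5.31221813e-01 -6.19725301e-05  9.01668208e-02] [ 1.79902589e+02 -9.23365758e-02  8.58107739e+01] [1.79980505 3.99333326 5.25475151] [ 0.81607277 -0.47202914  0.19566832]
```

View pics/c7.png

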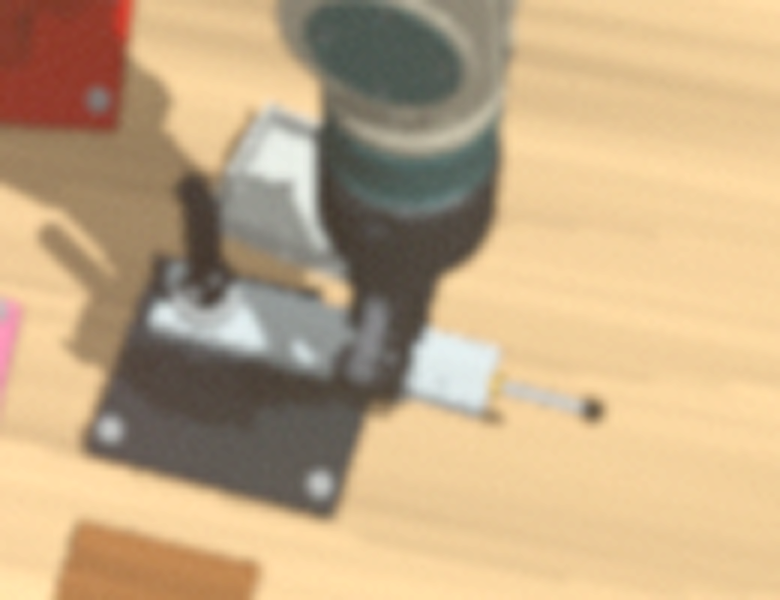

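View pics/w7.png

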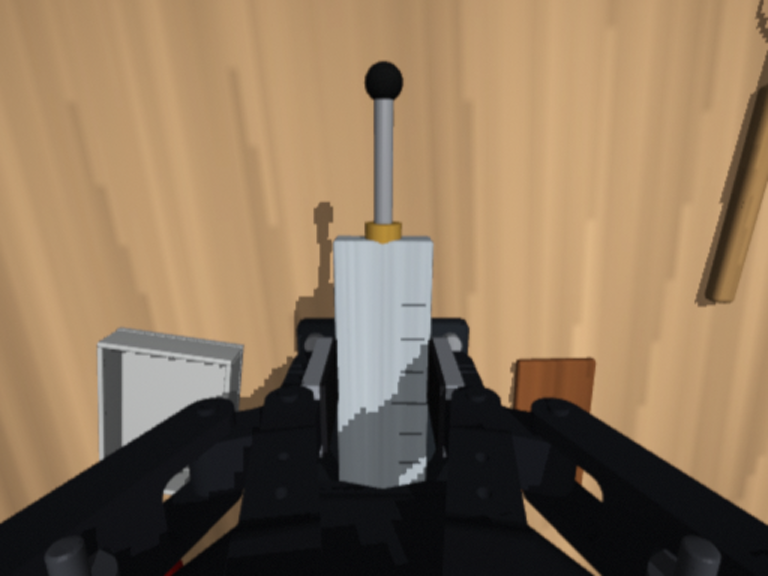

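Request:
arm_command:
  moves:
    - [1,-0.1,0,-0.05,0,0,0]
    - [1,-0.2,0,-0.05,0,0,0]
    - [1,-0.3,0,-0.05,0,0,0]
    - [1,-0.35,0,-0.05,0,0,0]
    - [1,-0.4,0,-0.05,0,0,0]
    - [1,-0.45,0,-0.05,0,0,0]
    - [1,-0.5,0,-0.05,0,0,0]
    - [1,-0.55,0,-0.05,0,0,0]
    - [1,-0.6,0,-0.05,0,0,0]
    - [1,-0.6,0,-0.05,0,0,0]

```text
time_s: 13.75
ee_pos: [0.5308, -0.0034, 0.0903]
tcp_rot: [179.9, -0.5, 85.9]
contact_force: [3.4, 11.4, 4.5]
opening: 0.0308
```

```bash
python3 - <<'E'
from h import *
S=state();print(S["ee_pos"],S["tcp_rot"],S["contact_force"],S["wrist_torque"])
E
```

```text
[ 0.5307713  -0.00341375  0.09028349] [179.91242645  -0.45134304  85.89604762] [ 3.38229463 11.38016362  4.45317566] [ 2.28953906 -0.76462818  0.21924652]
```

Request:
arm_command:
  moves:
    - [1,-0.1,0.05,0,0,0,0]
    - [1,-0.15,0.05,0,0,0,0.3]
    - [1,-0.2,0,0,0,0,0]
    - [1,-0.25,-0.05,0,0,0,-0.3]
    - [1,-0.25,-0.05,0,0,0,0]
    - [1,-0.3,0,0,0,0,0]
    - [1,-0.3,0,0,0,0,0]
    - [1,-0.3,0,0,0,0,0]
    - [1,-0.3,0,0,0,0,0]
    - [1,-0.3,0,0,0,0,0]

```text
time_s: 14.58
ee_pos: [0.5304, -0.0037, 0.0902]
tcp_rot: [179.9, -0.8, 86.0]
contact_force: [3.7, 17.9, 4.7]
opening: 0.0304
```

```bash
python3 - <<'E'
from h import *
S=state();print(S["ee_pos"],S["tcp_rot"],S["contact_force"],S["wrist_torque"])
w,s,c=[get_image(n) for n in("wrist","side","scene")]
import pickle;pickle.dump((w,s,c),open("v8.pkl","wb"))
save(s,"s8.png",(210,150,280,250),6,1.6);save(c,"c8.png",(210,150,320,230),7,1.6);save(w,"w8.png",None,1.5)
E
```

```text
[ 0.53035199 -0.00372397  0.09024657] [179.94061436  -0.80042153  86.00798941] [ 3.72465585 17.88260733  4.70086351] [ 3.69783213 -0.71132224  0.33417291]
```

View pics/c8.png

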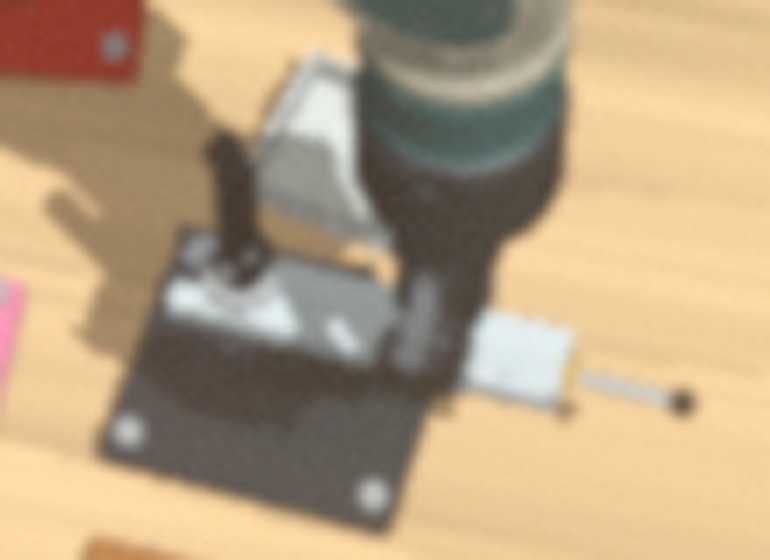

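View pics/s8.png

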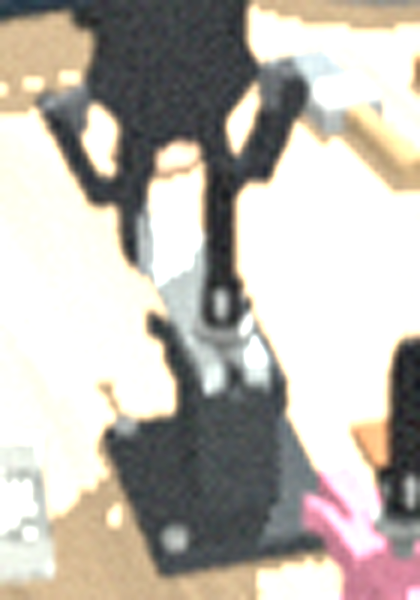

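View pics/w8.png

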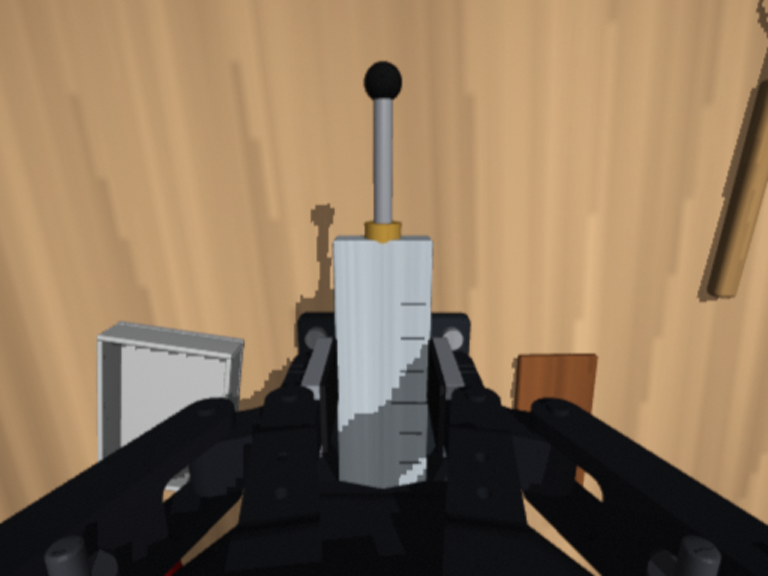

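Request:
arm_command:
  moves:
    - [1,0.1,0,0,0,0,0]
    - [1,0.25,0,0,0,0,0]
    - [1,0.4,0,0,0,0,0]
    - [1,0.45,0,0,0,0,0]
    - [0.3,0.45,0,0,0,0,0]
    - [0,0.45,0,0,0,0,0]
    - [-0.3,0.45,0,0,0,0,0]
    - [-0.5,0.45,0,0,0,0,0]
    - [-0.5,0.45,0,0,0,0,0]
    - [-0.5,0.45,0,-0.5,0,0,0]

```text
time_s: 15.57
ee_pos: [0.5282, -0.0052, 0.0934]
tcp_rot: [-179.8, 0.0, 85.8]
contact_force: [-0.7, -0.1, 0.6]
opening: 0.0642
```

```bash
python3 - <<'E'
from h import *
S=state();print(S["ee_pos"],S["tcp_rot"],S["contact_force"],S["opening"],S["joints"].round(1))
w=get_image("wrist");save(w,"w9.png",None,1.5)
E
```

```text
[ 0.52820063 -0.00516862  0.09342626] [-1.79774749e+02  3.48710165e-02  8.57579670e+01] [-0.70796136 -0.09537097  0.55189317] 0.06418785694498054 [ -7.5  12.8 -23.3  54.1  -0.   86.7]
```

View pics/w9.png

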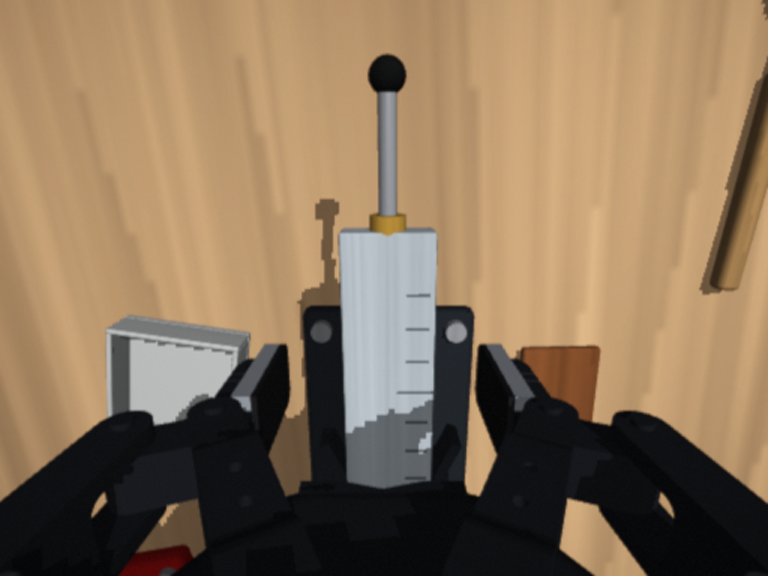

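Request:
arm_command:
  moves:
    - [-0.5,0,0,-2,0,0,0]
    - [-0.5,0,0,-5,0,0,0]
    - [-0.5,0,0,-8,0,0,-7]
    - [-0.5,0,0,-11,0,0,-14]
    - [-0.5,0,0,-14,0,0,-21]
    - [-0.5,0,0,-16.6,0,0,-28]
    - [-0.5,-1,0,-16.6,0,0,-35]
    - [-0.5,-2,0,-16.6,0,0,-42]
    - [-0.5,-3,0,-16.6,0,0,-49]
    - [-0.5,-4,0,-16.6,0,0,-56]

```text
time_s: 16.45
ee_pos: [0.5271, -0.0453, 0.2614]
tcp_rot: [-180.0, 0.1, 142.1]
contact_force: [0.0, -0.1, 0.1]
opening: 0.0641
```

```bash
python3 - <<'E'
from h import *
a=np.radians(85.8);u=np.array([np.cos(a),np.sin(a)])
p=np.array([.5238,-.0902])+u*.0455
print(p,shift(np.r_[p,.2595],[180,0,141.8],np.array([.524,-.0887,.2595]),[180,0,141.8]))
# hover so camera sees lever well
E
```

```text
[ 0.52713234 -0.04482219] (array([-2.47, -3.64, -0.  ]), array([0., 0., 0.]))
```

Request:
arm_command:
  moves:
    - [-0.5,0,0,0,0,0,-7.1]
    - [-0.5,0,0,0,0,0,-14.2]
    - [-0.5,0,0,0,0,0,-21.3]
    - [-0.5,0,0,0,0,0,-28.4]
    - [-0.5,0,0,0,0,0,-35.5]
    - [-0.5,0,0,0,0,0,-42.6]
    - [-0.5,0,0,0,0,0,-49.7]
    - [-0.5,0,0,0,0,0,-56.8]
    - [-0.5,0,0,0,0,0,-63.9]
    - [-0.5,0,0,0,0,0,-71]

```text
time_s: 17.28
ee_pos: [0.5269, -0.045, 0.261]
tcp_rot: [-180.0, -0.0, -146.9]
contact_force: [0.7, -0.4, 0.9]
opening: 0.064
```

Request:
arm_command:
  moves:
    - [-0.5,0,0,0,0,0,-7.1]
    - [-0.5,0,0,0,0,0,-14.2]
    - [-0.5,0,0,0,0,0,-21.3]
    - [-0.5,0,0,0,0,0,-28.4]
    - [-0.5,0,0,0,0,0,-29.2]
    - [-0.5,0,0,0,0,0,-29.2]
    - [-0.5,0,0,0,0,0,-29.2]
    - [-0.5,0,0,0,0,0,-29.2]
    - [-0.5,0,0,0,0,0,-29.2]
    - [-0.5,0,0,0,0,0,-29.2]

```text
time_s: 18.12
ee_pos: [0.5271, -0.0447, 0.2608]
tcp_rot: [180.0, -0.0, -118.0]
contact_force: [-0.5, -0.5, -0.0]
opening: 0.0642
```

```bash
python3 - <<'E'
from h import *
import pickle
S=state();print(S["ee_pos"],S["tcp_rot"],S["joints"].round(1))
w,s,c=[get_image(n) for n in("wrist","side","scene")];pickle.dump((w,s,c),open("v10.pkl","wb"))
save(w,"w10.png",None,1.5,1.3);save(w,"w10b.png",(180,70,340,220),5,2);save(s,"s10.png",(210,150,280,240),6.6,1.6);save(c,"c10.png",(210,150,320,230),7,1.6)
E
```

```text
[ 0.52713324 -0.04474697  0.26082661] [ 1.79998451e+02 -1.45746573e-03 -1.18042690e+02] [-11.9   5.2 -10.8  74.   -0.  -73.8]
```

View pics/w10.png

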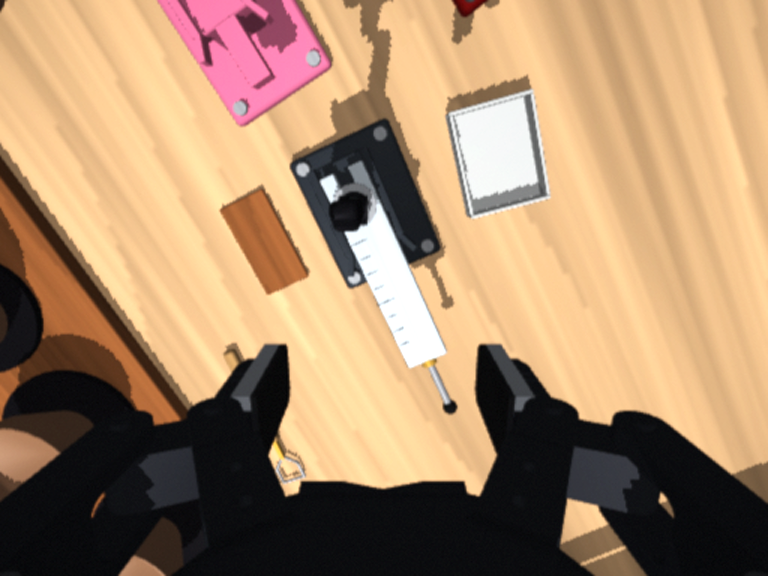

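View pics/w10b.png

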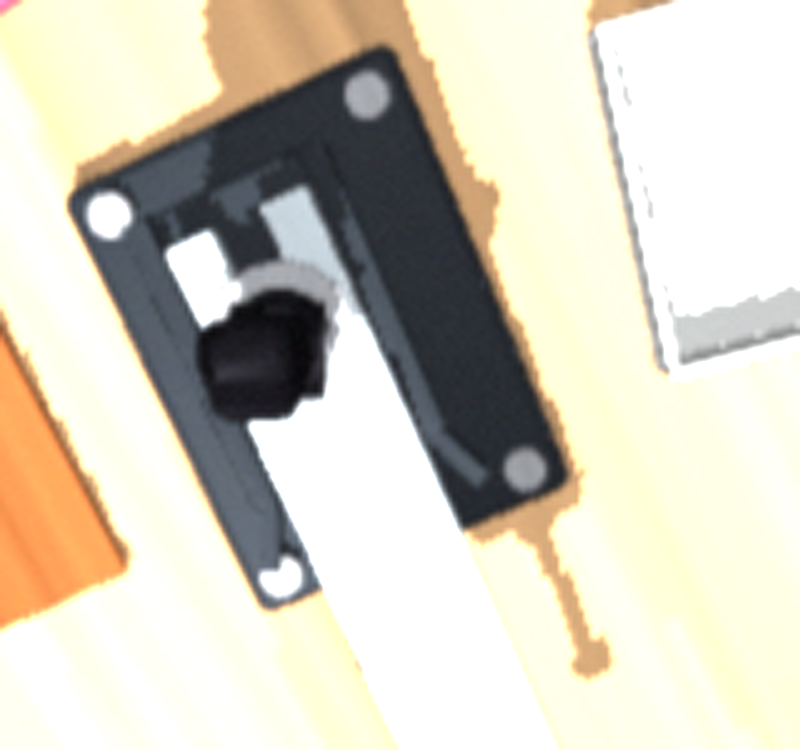

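View pics/s10.png

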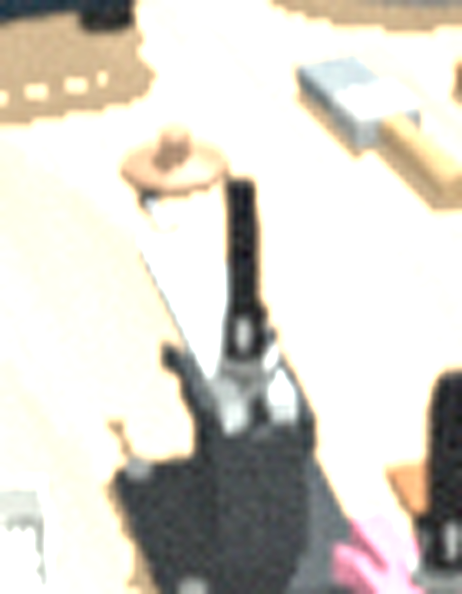

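```bash
python3 - <<'E'
from h import *
import pickle
w,s,c=pickle.load(open("v10.pkl","rb")); d=pickle.load(open("v1.pkl","rb"))[0]
def g(d,crop,sc):
    im=d["img"][crop[1]:crop[3],crop[0]:crop[2],::-1].astype(float)/255
    return cv2.resize(np.uint8(255*np.clip(im*1.0,0,1)**0.4),None,fx=sc,fy=sc,interpolation=cv2.INTER_CUBIC)
a=g(w,(210,115,260,165),8);b=g(d,(225,100,275,150),8)
cv2.imwrite("pics/lev.png",np.hstack([a,b]))
q=lambda u,v,z:plane(w,(u/5+180,v/5+70),z)[:2]
P=np.array([q(109,215,.016),q(366,95,.016),q(281,577,.016),q(525,469,.016)]);m=P.mean(0)
v=P[2]-P[0]+P[3]-P[1];a=np.arctan2(v[1],v[0]);ux=np.array([np.cos(a),np.sin(a)]);uy=np.array([-ux[1],ux[0]])
o=m-.0125*ux;print("stand",o,np.degrees(a))
E=(plane(w,(409/1.5,367/1.5),.097)+plane(w,(446/1.5,351/1.5),.097))[:2]/2
F=q(235,218,.097)
for p in(E,F): print((p-o)@ux,(p-o)@uy)
E
```

```text
stand [ 0.52328771 -0.08935775] 85.93587890834189
0.12799394786536467 0.0011696809375136407
-0.02462382712159591 0.00047673925430488954
```

View pics/lev.png

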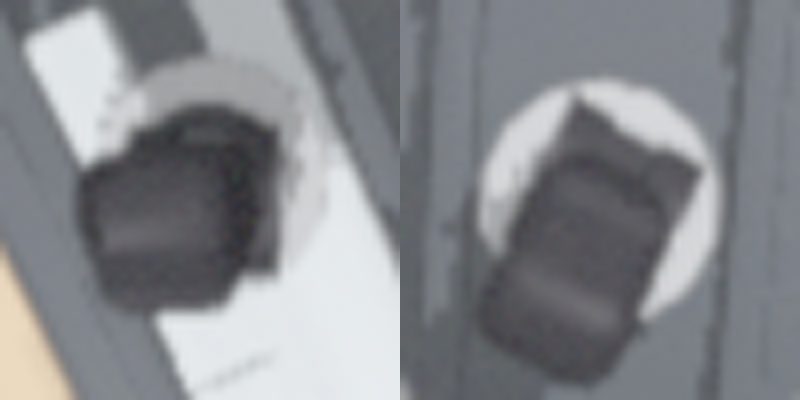

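```bash
python3 - <<'E'
from h import *
print(shift(np.array([.5271,-.0448,.2595]),[180,0,-118],np.array([.524,-.0889,.1415]),[180,0,-118]))
E
```

```text
(array([ 4.04, -1.8 , 11.8 ]), array([0., 0., 0.]))
```

Request:
arm_command:
  moves:
    - [-0.5,1,-0.45,0,0,0,0]
    - [-0.5,2,-0.9,0,0,0,0]
    - [-0.5,3,-1.35,0,0,0,0]
    - [-0.5,4.04,-1.8,0,0,0,0]
    - [-0.5,4.04,-1.8,2,0,0,0]
    - [-0.5,4.04,-1.8,4.5,0,0,0]
    - [-0.5,4.04,-1.8,7,0,0,0]
    - [-0.5,4.04,-1.8,9.5,0,0,0]
    - [-0.5,4.04,-1.8,11.3,0,0,0]
    - [-0.5,4.04,-1.8,11.8,0,0,0]

```text
time_s: 19.1
ee_pos: [0.5212, -0.0893, 0.1393]
tcp_rot: [179.6, -0.1, -118.1]
contact_force: [-0.9, 0.0, 0.1]
opening: 0.0645
```

```bash
python3 - <<'E'
from h import *
S=state();print(S["ee_pos"],S["tcp_rot"],S["contact_force"],S["wrist_torque"])
w,s,c=[get_image(n) for n in("wrist","side","scene")]
save(w,"w11.png",None,1.5,1.3);save(s,"s11.png",(200,130,290,230),6,1.6)
S=state();print(S["ee_pos"],S["tcp_rot"],S["contact_force"],S["wrist_torque"])
E
```

```text
[ 0.52124342 -0.0892523   0.13930476] [ 1.79641748e+02 -8.06613820e-02 -1.18075398e+02] [-0.85759821  0.02222685  0.12620912] [-2.32635750e-03 -2.72631753e-02  5.97285994e-06]
[ 0.52414484 -0.0895887   0.14308102] [ 1.79995144e+02 -7.60746414e-03 -1.18047075e+02] [ 0.14319625  0.2735525  -0.55760473] [-0.00668478  0.01885791 -0.03288617]
```

View pics/w11.png

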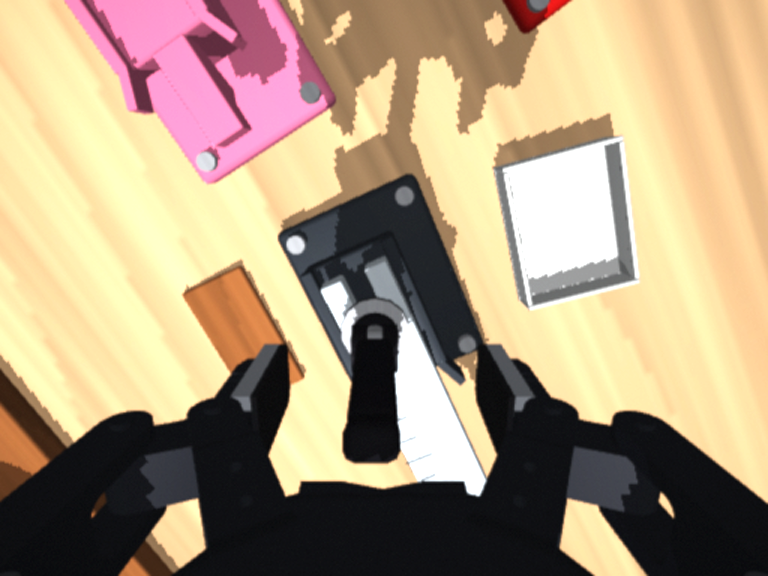

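View pics/s11.png

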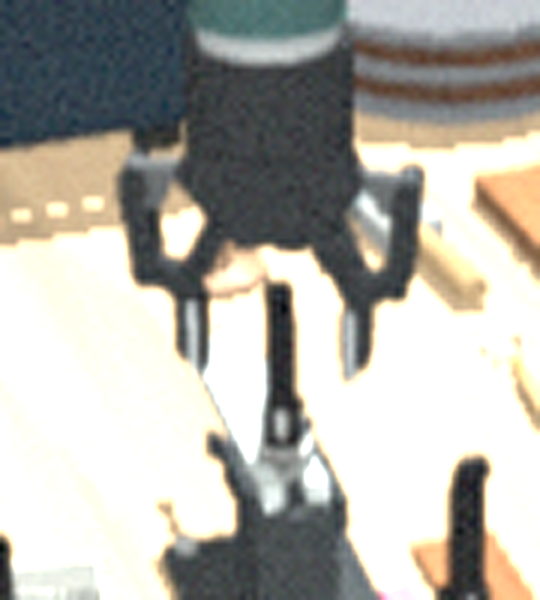

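Request:
arm_command:
  moves:
    - [-0.5,0,0,0,0,0,0]
    - [0,0,0,0,0,0,0]
    - [0.4,0,0,0,0,0,0]
    - [0.7,0,0,0,0,0,0]
    - [1,0,0,0,0,0,0]
    - [1,0,0,0,0,0,0]
    - [1,0,0,0,0,0,0]
    - [1,0,0,0,0,0,0]
    - [1,0,0,0,0,0,0]
    - [1,0,0,0,0,0,0]
  squeeze: 40

```text
time_s: 20.08
ee_pos: [0.5247, -0.089, 0.1435]
tcp_rot: [-179.9, 0.0, -118.0]
contact_force: [0.5, -0.3, 4.8]
opening: 0.0135
```

```bash
python3 - <<'E'
from h import *
S=state();print(S["ee_pos"],S["tcp_rot"],S["contact_force"],S["wrist_torque"],S["opening"])
w,s=[get_image(n) for n in("wrist","side")]
save(w,"w12.png",None,1.5,1.3);save(s,"s12.png",(200,130,290,230),6,1.6)
S=state();print(S["ee_pos"],S["tcp_rot"],S["contact_force"],S["wrist_torque"])
E
```

```text
[ 0.52468539 -0.08902351  0.14345126] [-1.79919483e+02  1.53175878e-02 -1.17996598e+02] [ 0.45692606 -0.29890753  4.82881871] [-0.0435177  -0.06128937  0.03196168] 0.013464022884795515
[ 0.52472963 -0.08907235  0.14347316] [-1.79915082e+02  1.57563296e-02 -1.18001847e+02] [0.09051824 0.07866273 6.63865971] [-0.03367377 -0.1287643   0.02311513]
```

View pics/w12.png

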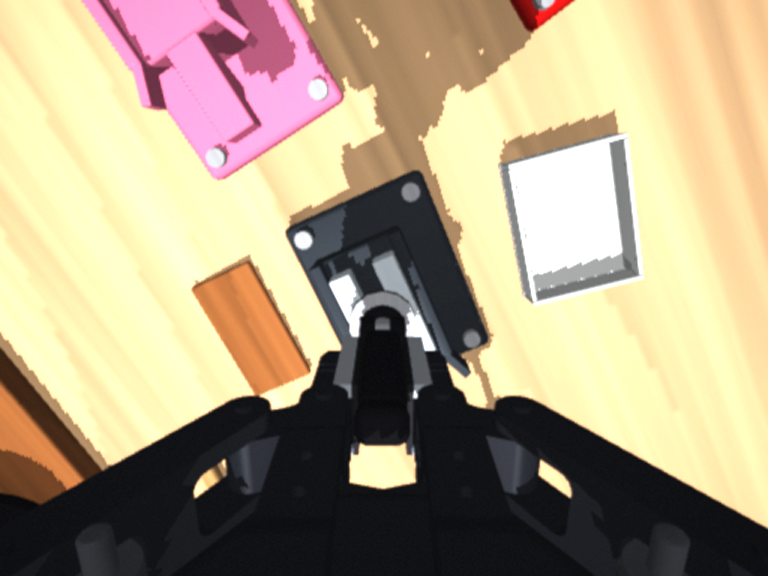

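Request:
arm_command:
  moves:
    - [1,0,0,0.015,0,0,7]
    - [1,0,0,0.03,0,0,14]
    - [1,0,0,0.045,0,0,21]
    - [1,0,0,0.06,0,0,28]
    - [1,0,0,0.08,0,0,35]
    - [1,0,0,0.095,0,0,42]
    - [1,0,0,0.11,0,0,49]
    - [1,0,0,0.125,0,0,56]
    - [1,0,0,0.14,0,0,63]
    - [1,0,0,0.155,0,0,70]

```text
time_s: 21.02
ee_pos: [0.5245, -0.0885, 0.1419]
tcp_rot: [179.9, 0.1, 171.7]
contact_force: [0.3, 1.9, 6.2]
opening: 0.0138
```

```bash
cat > t.py <<'E'
from h import *
S=state();print(S["time_s"],S["ee_pos"].round(4),S["tcp_rot"].round(1),S["contact_force"].round(1),S["wrist_torque"].round(3),S["joints"].round(1),S["joint_efforts"].round(2)[3:],S["opening"].round(4))
E
python3 t.py
```

```text
Traceback (most recent call last):
  File "t.py", line 2, in <module>
    S=state();print(S["time_s"],S["ee_pos"].round(4),S["tcp_rot"].round(1),S["contact_force"].round(1),S["wrist_torque"].round(3),S["joints"].round(1),S["joint_efforts"].round(2)[3:],S["opening"].round(4))
                                                                                                                                                                                       ^^^^^^^^^^^^^^^^^^
AttributeError: 'float' object has no attribute 'round'
```

```bash
sed -i 's/S\["opening"\].round(4)/round(S["opening"],4)/' t.py; python3 t.py
```

```text
21.0167 [ 0.5245 -0.0885  0.1419] [1.799e+02 1.000e-01 1.717e+02] [0.3 1.9 6.2] [ 0.246 -0.015  0.007] [-16.6  10.2 -20.   59.8   0.1  -8.3] [-0.09 -0.32 -0.91] 0.0138
```

Request:
arm_command:
  moves:
    - [1,0,0,0.01,0,0,4]
    - [1,0,0,0.02,0,0,8]
    - [1,0,0,0.025,0,0,12]
    - [1,0,0,0.035,0,0,16]
    - [1,0,0,0.045,0,0,20]
    - [1,0,0,0.055,0,0,24]
    - [1,0,0,0.06,0,0,28]
    - [1,0,0,0.07,0,0,32]
    - [1,0,0,0.08,0,0,36]
    - [1,0,0,0.09,0,0,40]

```text
time_s: 21.85
ee_pos: [0.5247, -0.0882, 0.141]
tcp_rot: [179.9, -0.0, 131.8]
contact_force: [1.2, 1.1, 6.0]
opening: 0.0133
```

```bash
python3 t.py; python3 -c "
from workcell import *
get_image('wrist')"; python3 t.py
```

```text
21.85 [ 0.5247 -0.0882  0.141 ] [179.9  -0.  131.8] [1.2 1.1 6. ] [ 0.365 -0.165  0.057] [-16.6  10.2 -20.1  59.6   0.1  31.6] [ 0.   -0.53 -0.5 ] 0.0133
21.9 [ 0.5247 -0.0882  0.141 ] [179.9  -0.  131.7] [0.7 1.  5.8] [ 0.376 -0.126  0.026] [-16.6  10.2 -20.1  59.6   0.1  31.7] [-0.01 -0.51  0.23] 0.0133
```

Request:
arm_command:
  moves:
    - [1,0,0,0.01,0,0,4]
    - [1,0,0,0.02,0,0,8]
    - [1,0,0,0.025,0,0,12]
    - [1,0,0,0.035,0,0,16]
    - [1,0,0,0.045,0,0,20]
    - [1,0,0,0.055,0,0,24]
    - [1,0,0,0.06,0,0,28]
    - [1,0,0,0.07,0,0,32]
    - [1,0,0,0.08,0,0,36]
    - [1,0,0,0.09,0,0,40]

```text
time_s: 22.73
ee_pos: [0.525, -0.0882, 0.1401]
tcp_rot: [179.9, -0.1, 91.8]
contact_force: [0.9, 2.3, 4.7]
opening: 0.0135
```

```bash
python3 t.py
```

```text
22.7333 [ 0.525  -0.0882  0.1401] [ 1.799e+02 -1.000e-01  9.180e+01] [0.9 2.3 4.7] [ 0.408 -0.242  0.025] [-16.6  10.3 -20.1  59.5   0.1  71.6] [ 0.24 -0.64 -0.5 ] 0.0135
```

Request:
arm_command:
  moves:
    - [1,0,0,0.01,0,0,4]
    - [1,0,0,0.02,0,0,8]
    - [1,0,0,0.025,0,0,12]
    - [1,0,0,0.035,0,0,16]
    - [1,0,0,0.045,0,0,20]
    - [1,0,0,0.055,0,0,24]
    - [1,0,0,0.06,0,0,28]
    - [1,0,0,0.07,0,0,32]
    - [1,0,0,0.08,0,0,36]
    - [1,0,0,0.09,0,0,40]

```text
time_s: 23.57
ee_pos: [0.5253, -0.0883, 0.1393]
tcp_rot: [179.9, -0.2, 51.8]
contact_force: [3.0, 0.2, 4.4]
opening: 0.0132
```

```bash
python3 t.py;  python3 -c "
from workcell import *
get_image('wrist')"; python3 t.py
```

```text
23.5667 [ 0.5253 -0.0883  0.1393] [179.9  -0.2  51.8] [3.  0.2 4.4] [ 0.313 -0.389  0.002] [-1.660e+01  1.030e+01 -2.020e+01  5.940e+01  1.000e-01  1.116e+02] [ 0.5  -0.59 -0.5 ] 0.0132
23.6167 [ 0.5253 -0.0883  0.1392] [179.9  -0.2  51.7] [3.3 2.8 5. ] [ 0.435 -0.448  0.041] [-1.660e+01  1.030e+01 -2.020e+01  5.940e+01  1.000e-01  1.117e+02] [ 0.55 -0.7   0.19] 0.0136
```

Request:
arm_command:
  moves:
    - [1,0,0,0.01,0,0,4]
    - [1,0,0,0.02,0,0,8]
    - [1,0,0,0.025,0,0,12]
    - [1,0,0,0.035,0,0,16]
    - [1,0,0,0.045,0,0,20]
    - [1,0,0,0.055,0,0,24]
    - [1,0,0,0.06,0,0,28]
    - [1,0,0,0.07,0,0,32]
    - [1,0,0,0.08,0,0,36]
    - [1,0,0,0.09,0,0,40]

```text
time_s: 24.45
ee_pos: [0.5255, -0.0886, 0.1384]
tcp_rot: [-180.0, -0.2, 11.9]
contact_force: [2.6, 1.1, 4.5]
opening: 0.0134
```

```bash
python3 t.py;  python3 -c "
from workcell import *
get_image('wrist')"; python3 t.py
```

```text
24.45 [ 0.5255 -0.0886  0.1384] [-180.    -0.2   11.9] [2.6 1.1 4.5] [ 0.216 -0.487  0.035] [-1.660e+01  1.040e+01 -2.020e+01  5.920e+01  1.000e-01  1.515e+02] [ 0.71 -0.53 -0.48] 0.0134
24.5 [ 0.5255 -0.0886  0.1384] [180.   -0.2  11.8] [1.8 1.2 5.2] [ 0.342 -0.533  0.031] [-1.660e+01  1.040e+01 -2.020e+01  5.920e+01  1.000e-01  1.516e+02] [ 0.79 -0.63  0.21] 0.0133
```

Request:
arm_command:
  moves:
    - [1,0,0,0.01,0,0,4]
    - [1,0,0,0.02,0,0,8]
    - [1,0,0,0.025,0,0,12]
    - [1,0,0,0.035,0,0,16]
    - [1,0,0,0.045,0,0,20]
    - [1,0,0,0.055,0,0,24]
    - [1,0,0,0.055,0,0,24]
    - [0.4,0,0,0.055,0,0,24]
    - [0,0,0,0.055,0,0,24]
    - [-0.5,0,0,0.055,0,0,24]

```text
time_s: 25.33
ee_pos: [0.5226, -0.0886, 0.1359]
tcp_rot: [180.0, 0.2, -11.9]
contact_force: [-0.6, -0.6, 1.4]
opening: 0.0488
```

```bash
python3 t.py;  python3 - <<'E'
from h import *
w,s=[get_image(n) for n in("wrist","side")]
save(w,"w13.png",None,1.5,1.3);save(s,"s13.png",(200,130,290,230),6,1.6)
E
python3 t.py
```

```text
25.3333 [ 0.5226 -0.0886  0.1359] [180.    0.2 -11.9] [-0.6 -0.6  1.4] [ 0.012  0.003 -0.026] [-16.6  10.5 -20.5  59.3  -0.  175.3] [-0.   -0.   -0.01] 0.0488
25.4333 [ 0.5229 -0.0887  0.1362] [ 1.8e+02  1.0e-01 -1.2e+01] [-0.5  0.1  0.1] [-0.04   0.044  0.009] [-16.6  10.5 -20.4  59.2  -0.  175.4] [ 0.02 -0.   -0.01] 0.0633
```

View pics/w13.png

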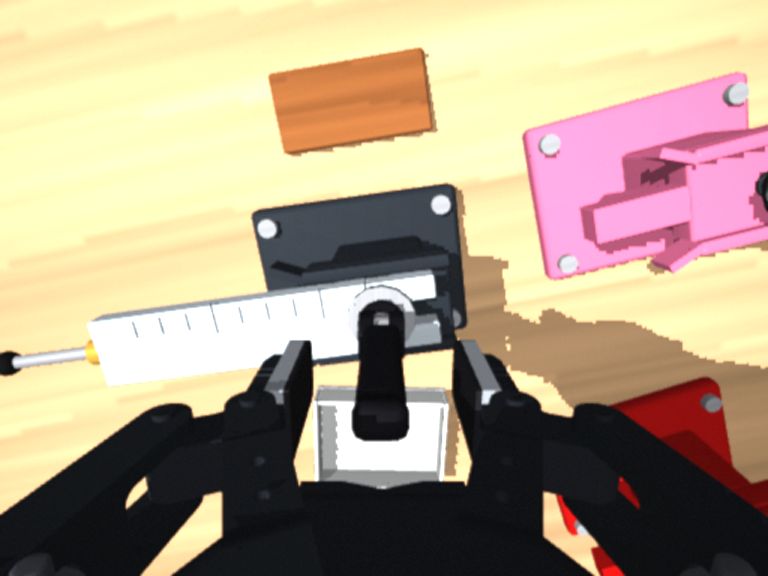

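View pics/s13.png

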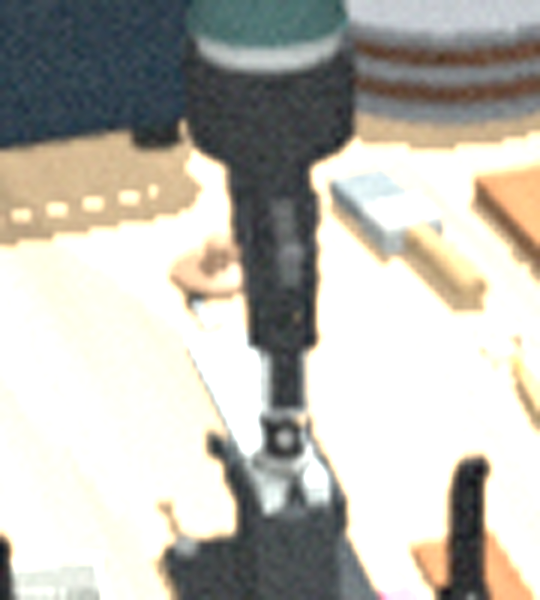

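Request:
arm_command:
  moves:
    - [-0.5,0,0,0,0,0,-7.1]
    - [-0.5,0,0,0,0,0,-14.2]
    - [-0.5,0,0,0,0,0,-21.3]
    - [-0.5,0,0,0,0,0,-28.4]
    - [-0.5,0,0,0,0,0,-35.5]
    - [-0.5,0,0,0,0,0,-42.6]
    - [-0.5,0,0,0,0,0,-49.7]
    - [-0.5,0,0,0,0,0,-56.8]
    - [-0.5,0,0,0,0,0,-63.9]
    - [-0.5,0,0,0,0,0,-71]

```text
time_s: 26.27
ee_pos: [0.5234, -0.0888, 0.1366]
tcp_rot: [-179.9, 0.0, 59.4]
contact_force: [0.2, -0.3, 0.2]
opening: 0.0639
```

Request:
arm_command:
  moves:
    - [-0.5,0,0,0,0,0,-7.1]
    - [-0.5,0,0,0,0,0,-14.2]
    - [-0.5,0,0,0,0,0,-21.3]
    - [-0.5,0,0,0,0,0,-28.4]
    - [-0.5,0,0,0,0,0,-35.5]
    - [-0.5,0,0,0,0,0,-42.6]
    - [-0.5,0,0,0,0,0,-49.7]
    - [-0.5,0,0,0,0,0,-56.8]
    - [-0.5,0,0,0,0,0,-63.9]
    - [-0.5,0,0,0,0,0,-71]

```text
time_s: 27.1
ee_pos: [0.5234, -0.0888, 0.1366]
tcp_rot: [-179.9, -0.1, 130.4]
contact_force: [-0.4, -1.0, 0.3]
opening: 0.064
```

Request:
arm_command:
  moves:
    - [-0.5,0,0,0,0,0,-7.1]
    - [-0.5,0,0,0,0,0,-14.2]
    - [-0.5,0,0,0,0,0,-21.3]
    - [-0.5,0,0,0,0,0,-28.4]
    - [-0.3,0,0,0,0,0,-35.5]
    - [0,0,0,0,0,0,-38]
    - [0.4,0,0,0,0,0,-38]
    - [0.7,0,0,0,0,0,-38]
    - [1,0,0,0,0,0,-38]
    - [1,0,0,0,0,0,-38]

```text
time_s: 27.93
ee_pos: [0.5238, -0.0885, 0.1369]
tcp_rot: [180.0, -0.0, 168.0]
contact_force: [0.0, 0.3, 0.7]
opening: 0.0137
```

```bash
python3 t.py;  python3 - <<'E'
from h import *
w,s=[get_image(n) for n in("wrist","side")]
save(w,"w14.png",None,1.5,1.3)
E
python3 t.py
```

```text
27.9333 [ 0.5238 -0.0885  0.1369] [180.  -0. 168.] [0.  0.3 0.7] [ 0.232 -0.015  0.082] [-16.6  10.4 -20.4  59.2   0.   -4.6] [-0.2  -0.34  0.03] 0.0137
28.0333 [ 0.5237 -0.0885  0.1369] [180.  -0. 168.] [-0.1  1.3 -0.6] [ 0.314  0.112 -0.013] [-16.6  10.4 -20.4  59.2   0.   -4.6] [-0.26 -0.4   0.03] 0.0138
```

View pics/w14.png

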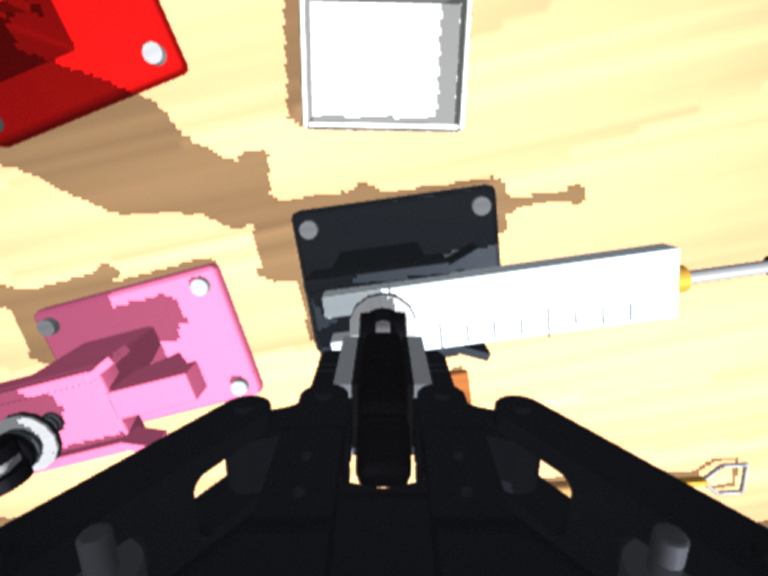

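Request:
arm_command:
  moves:
    - [1,0,0,0.005,0,0,2.5]
    - [1,0,0,0.01,0,0,5]
    - [1,0,0,0.015,0,0,7.5]
    - [1,0,0,0.02,0,0,10]
    - [1,0,0,0.03,0,0,12.5]
    - [1,0,0,0.035,0,0,15]
    - [1,0,0,0.04,0,0,17.5]
    - [1,0,0,0.045,0,0,20]
    - [1,0,0,0.05,0,0,22.5]
    - [1,0,0,0.055,0,0,25]

```text
time_s: 28.87
ee_pos: [0.524, -0.088, 0.1366]
tcp_rot: [179.9, -0.1, 142.9]
contact_force: [-0.3, 2.7, 0.9]
opening: 0.0134
```

```bash
python3 t.py
```

```text
28.8667 [ 0.524  -0.088   0.1366] [ 1.799e+02 -1.000e-01  1.429e+02] [-0.3  2.7  0.9] [0.577 0.015 0.226] [-16.6  10.4 -20.4  59.2   0.1  20.5] [-0.36 -0.77 -0.11] 0.0134
```

Request:
arm_command:
  moves:
    - [1,0,0,0,0,0,0.5]
    - [1,0,0,0,0,0,1]
    - [1,0,0,0.005,0,0,1.5]
    - [1,0,0,0.005,0,0,2]
    - [1,0,0,0.005,0,0,2.5]
    - [1,0,0,0.01,0,0,3]
    - [1,0,0,0.01,0,0,3.5]
    - [1,0,0,0.01,0,0,4]
    - [1,0,0,0.01,0,0,5]
    - [1,0,0,0.015,0,0,6]

```text
time_s: 29.7
ee_pos: [0.524, -0.088, 0.1364]
tcp_rot: [179.9, -0.1, 137.0]
contact_force: [0.4, 5.8, 2.5]
opening: 0.0136
```

```bash
python3 t.py;python3 -c "
from workcell import *
get_image('wrist')"; python3 t.py
```

```text
29.7 [ 0.524  -0.088   0.1364] [ 1.799e+02 -1.000e-01  1.370e+02] [0.4 5.8 2.5] [ 1.235 -0.028  0.278] [-16.6  10.4 -20.4  59.2   0.1  26.4] [-0.68 -1.55  0.12] 0.0136
29.75 [ 0.524  -0.088   0.1364] [ 1.799e+02 -1.000e-01  1.369e+02] [-0.4  4.8  1.9] [ 1.295e+00 -1.000e-03  2.850e-01] [-16.6  10.4 -20.4  59.2   0.1  26.5] [-0.67 -1.54  0.3 ] 0.0136
```

Turning torque is now about 0.28 N m against roughly 0.05 free, so about 0.23 N m of bite, which is snug. I'll let go, back out to the bent-tip side and shut the fingers.

Request:
arm_command:
  moves:
    - [0.4,0,0,0,0,0,0]
    - [0,0,0,0,0,0,0]
    - [-0.3,0,0,0,0,0,0]
    - [-0.3,0,0,0,0,0,0]
    - [-0.3,-0.5,0,0,0,0,0]
    - [-0.3,-1.5,0,-0.5,0,0,0]
    - [-0.3,-2.5,0,-1,0,0,0]
    - [-0.3,-3.5,0,-1.5,0,0,0]
    - [-0.3,-4.2,0,-2.2,0,0,0]
    - [0.5,-4.2,0,-2.2,0,0,0]

```text
time_s: 30.58
ee_pos: [0.558, -0.1196, 0.1607]
tcp_rot: [179.9, 0.3, 136.9]
contact_force: [0.6, 0.5, 0.4]
opening: 0.045
```

Request:
arm_command:
  moves:
    - [1,0,0,0,0,0,0]
    - [1,0,0,0,0,0,0]
    - [1,0,0,0,0,0,0]
    - [1,0,0,0,0,0,0]
    - [1,0,0,0,0,0,0]
    - [1,0,0,0,0,0,0]
    - [1,0,0,0,0,0,0]
    - [1,0,0,0,0,0,0]
    - [1,0,0,0,0,0,0]
    - [1,0,0,0,0,0,0]

```text
time_s: 31.42
ee_pos: [0.5548, -0.1175, 0.1584]
tcp_rot: [-180.0, -0.0, 137.0]
contact_force: [0.4, 0.1, 0.2]
opening: -0.0001
```

```bash
python3 t.py;  python3 - <<'E'
from h import *
import pickle
w,s,c=[get_image(n) for n in("wrist","side","scene")]; pickle.dump((w,s,c),open("v15.pkl","wb"))
save(w,"w15.png",None,1.5,1.3);save(s,"s15.png",(200,130,290,230),6,1.6);save(c,"c15.png",(200,130,310,230),6,1.6)
E
python3 t.py
```

```text
31.4167 [ 0.5548 -0.1175  0.1584] [-180.   -0.  137.] [0.4 0.1 0.2] [ 0.002  0.012 -0.059] [-18.5  12.8 -14.6  62.6  -0.   24.5] [0. 0. 0.] -0.0001
31.5667 [ 0.5548 -0.1175  0.1584] [-180.    0.  137.] [-0.   0.3  0.1] [-0.004  0.034 -0.022] [-18.5  12.8 -14.6  62.6  -0.   24.5] [ 0. -0. -0.] 0.0002
```

View pics/w15.png

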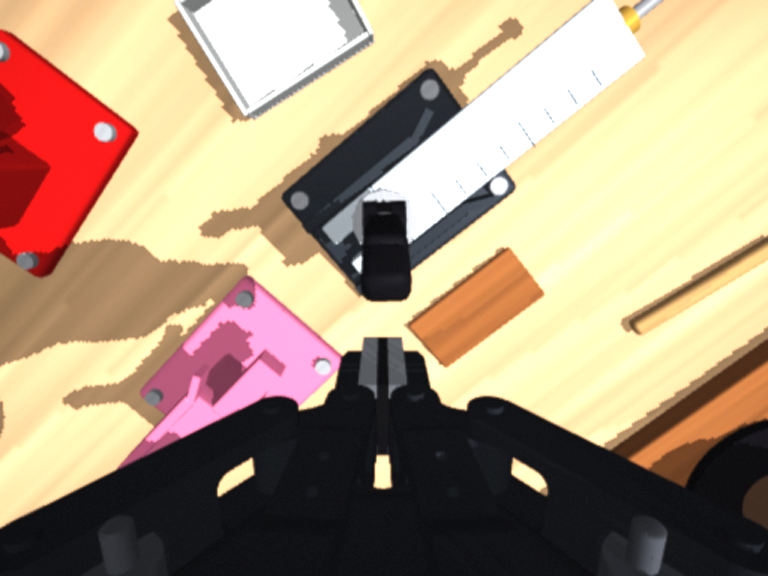

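View pics/s15.png

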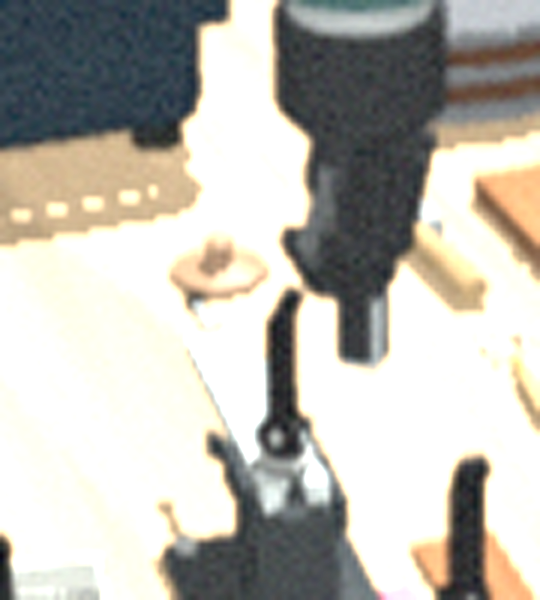

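View pics/c15.png

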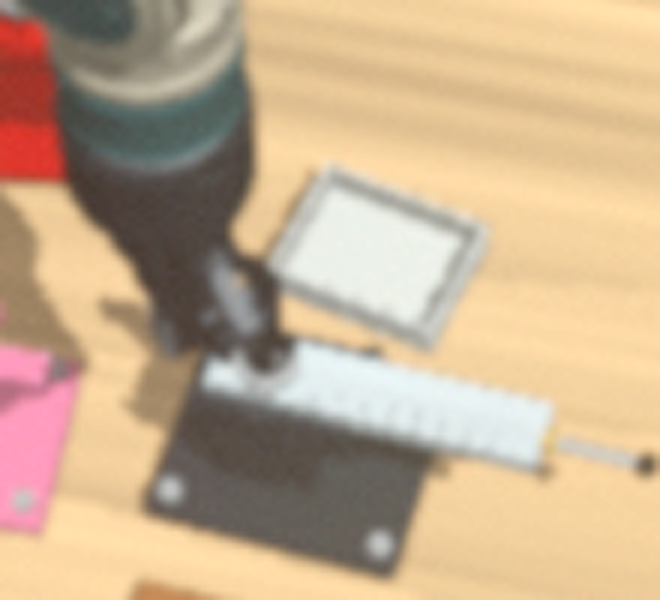

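Request:
arm_command:
  moves:
    - [1,0.8,0,-0.1,0,0,0]
    - [1,1.6,0,-0.19,0,0,0]
    - [1,2.05,0,-0.19,0,0,0]
    - [1,2.45,0,-0.19,0,0,0]
    - [1,2.85,0,-0.21,0,0,0]
    - [1,3.24,0,-0.23,0,0,0]
    - [1,3.63,0,-0.2,0,0,0]
    - [1,4.03,0,-0.14,0,0,0]
    - [1,4.4,0,-0.03,0,0,0]
    - [1,4.79,0,0.09,0,0,0]

```text
time_s: 32.4
ee_pos: [0.5201, -0.0853, 0.1583]
tcp_rot: [-180.0, 0.1, 137.0]
contact_force: [0.5, -3.9, 4.9]
opening: -0.0
```

```bash
python3 t.py;  python3 - <<'E'
from h import *
w,s=[get_image(n) for n in("wrist","side")]
save(w,"w16.png",None,1.5,1.3);save(s,"s16.png",(200,130,290,230),6,1.6)
E
python3 t.py
```

```text
32.4 [ 0.5201 -0.0853  0.1583] [-1.80e+02  1.00e-01  1.37e+02] [ 0.5 -3.9  4.9] [-0.879 -0.101  0.014] [-16.3   8.8 -19.5  61.6  -0.1  26.7] [0.76 1.1  0.01] -0.0
32.5 [ 0.5193 -0.0845  0.1578] [-180.   -0.  137.] [-0.3 -3.1  3.2] [-0.696 -0.057  0.059] [-16.3   8.8 -19.5  61.6  -0.   26.7] [0.49 0.8  0.04] -0.0001
```

View pics/w16.png

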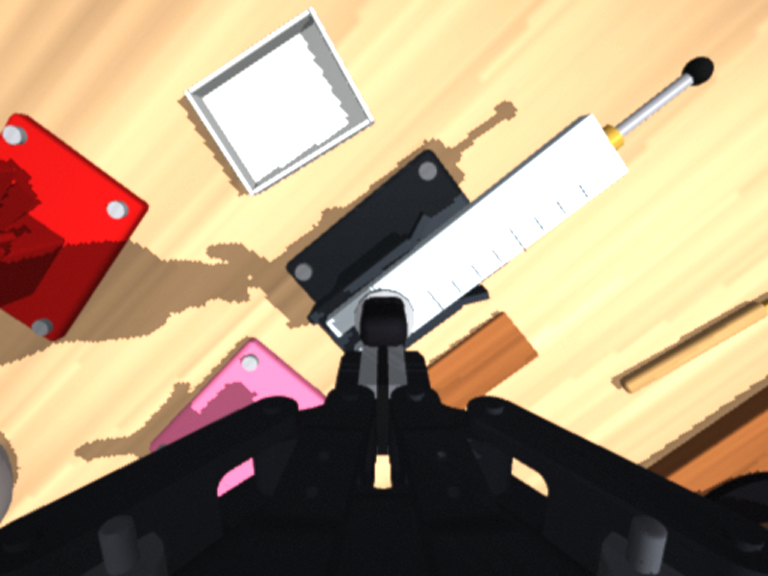

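View pics/s16.png

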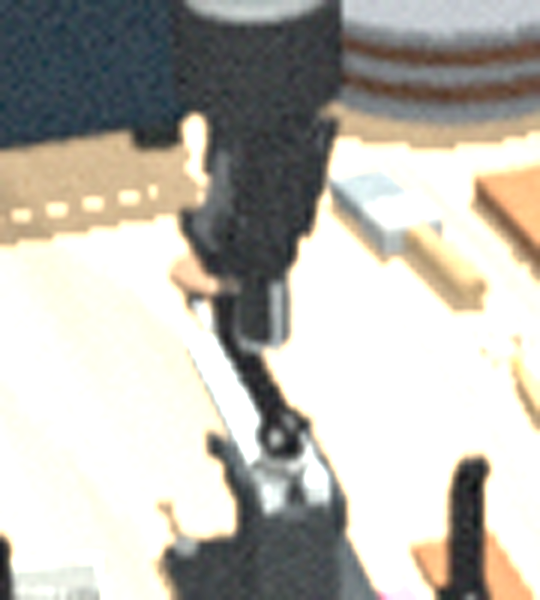

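Request:
arm_command:
  moves:
    - [1,0.37,0,0.17,0,0,0]
    - [1,0.71,0,0.36,0,0,0]
    - [1,1.05,0,0.58,0,0,0]
    - [1,1.34,0,0.83,0,0,0]
    - [1,1.62,0,1.1,0,0,0]
    - [1,1.88,0,1.41,0,0,0]
    - [1,2.11,0,1.74,0,0,0]
    - [1,2.32,0,2.07,0,0,0]
    - [1,2.49,0,2.43,0,0,0]
    - [1,2.63,0,2.8,0,0,0]

```text
time_s: 33.33
ee_pos: [0.4988, -0.0656, 0.1293]
tcp_rot: [-180.0, -0.2, 137.0]
contact_force: [-1.8, -0.8, 7.6]
opening: 0.0003
```

```bash
python3 t.py
```

```text
33.3333 [ 0.4988 -0.0656  0.1293] [-180.    -0.2  137. ] [-1.8 -0.8  7.6] [-0.151  0.518  0.01 ] [-14.9   8.2 -24.1  57.9   0.1  28.1] [-0.72  0.32  0.01] 0.0003
```

Now the last few degrees, pressing down to the stop.

Request:
arm_command:
  moves:
    - [1,0.1,0,0.3,0,0,0]
    - [1,0.18,0,0.6,0,0,0]
    - [1,0.2,0,0.8,0,0,0]
    - [1,0.2,0,0.95,0,0,0]
    - [1,0.2,0,1.05,0,0,0]
    - [1,0.2,0,1.1,0,0,0]
    - [1,0.2,0,1.15,0,0,0]
    - [1,0.2,0,1.2,0,0,0]
    - [1,0.2,0,1.2,0,0,0]
    - [1,0.2,0,1.2,0,0,0]

```text
time_s: 34.17
ee_pos: [0.4972, -0.064, 0.1194]
tcp_rot: [-180.0, -0.3, 137.0]
contact_force: [-8.3, 2.1, 20.9]
opening: -0.0004
```

```bash
python3 t.py;  python3 - <<'E'
from h import *
w,s=[get_image(n) for n in("wrist","side")]
save(w,"w17.png",None,1.5,1.3);save(s,"s17.png",(200,130,290,230),6,1.6)
E
python3 t.py
```

```text
34.1667 [ 0.4972 -0.064   0.1194] [-180.    -0.3  137. ] [-8.3  2.1 20.9] [ 0.321  1.661 -0.03 ] [-14.8   8.6 -24.9  56.7   0.1  28.2] [-3.07  0.23 -0.02] -0.0004
34.2667 [ 0.4972 -0.064   0.1194] [-180.    -0.3  137. ] [-7.7  1.1 20.4] [ 0.237  1.684 -0.056] [-14.8   8.6 -24.9  56.7   0.1  28.2] [-3.07  0.23 -0.02] 0.0
```

View pics/s17.png

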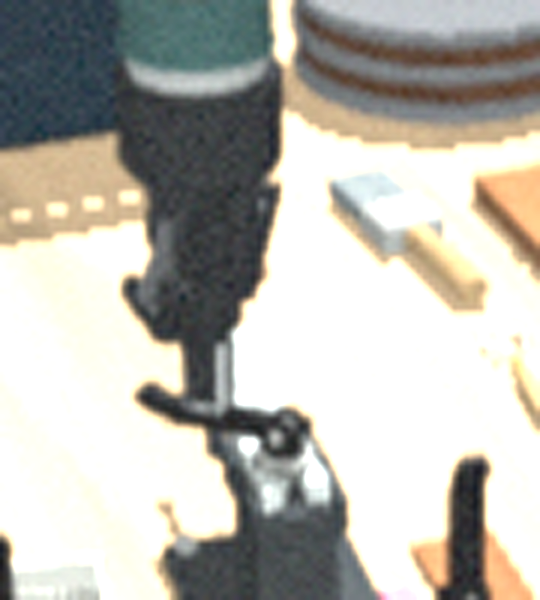

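Request:
arm_command:
  moves:
    - [1,0,0,0.1,0,0,0]
    - [1,0,0,0.2,0,0,0]
    - [1,0,0,0.2,0,0,0]
    - [1,0,0,0.2,0,0,0]
    - [1,0,0,0,0,0,0]
    - [1,0,0,-0.4,0,0,0]
    - [1,0,0,-1,0,0,0]
    - [1,0,0,-2.5,0,0,0]
    - [1,0,0,-5,0,0,0]
    - [1,0,0,-7.5,0,0,0]

```text
time_s: 35.1
ee_pos: [0.4968, -0.0641, 0.1911]
tcp_rot: [-179.9, -0.4, 137.0]
contact_force: [-0.0, 0.1, 1.2]
opening: -0.0
```

Request:
arm_command:
  moves:
    - [1,-1,0,-2,0,0,0]
    - [1,-3,0,-4,0,0,0]
    - [1,-5,0,-5,0,0,0]
    - [1,-7,0,-5,0,0,0]
    - [1,-9,0,-5,0,0,0]
    - [1,-10,0,-5,0,0,0]
    - [1,-10,0,-5,0,0,0]
    - [1,-10,0,-5,0,0,0]
    - [1,-10,0,-5,0,0,0]
    - [1,-10,0,-5,0,0,0]

```text
time_s: 35.93
ee_pos: [0.5711, -0.1327, 0.2421]
tcp_rot: [-180.0, -0.1, 137.0]
contact_force: [0.4, 0.4, -0.4]
opening: -0.0001
```

```bash
python3 t.py;  python3 - <<'E'
from h import *
import pickle
w,s,c=[get_image(n) for n in("wrist","side","scene")];pickle.dump((w,s,c),open("v18.pkl","wb"))
save(w,"w18.png",None,1.5,1.3);save(s,"s18.png",(200,130,290,230),6,1.6);save(c,"c18.png",(200,130,310,230),6,1.6);save(c,"c18f.png",None,1.5)
E
python3 t.py
```

```text
35.9333 [ 0.5711 -0.1327  0.2421] [-1.80e+02 -1.00e-01  1.37e+02] [ 0.4  0.4 -0.4] [-0.002 -0.03  -0.049] [-19.4  11.7  -5.5  72.9   0.   23.6] [ 0. -0.  0.] -0.0001
36.0833 [ 0.5716 -0.1331  0.2426] [180.  -0. 137.] [-0.3 -0.4  0. ] [0.019 0.029 0.064] [-19.4  11.7  -5.5  72.9   0.   23.5] [0.01 0.   0.  ] 0.0
```

View pics/w18.png

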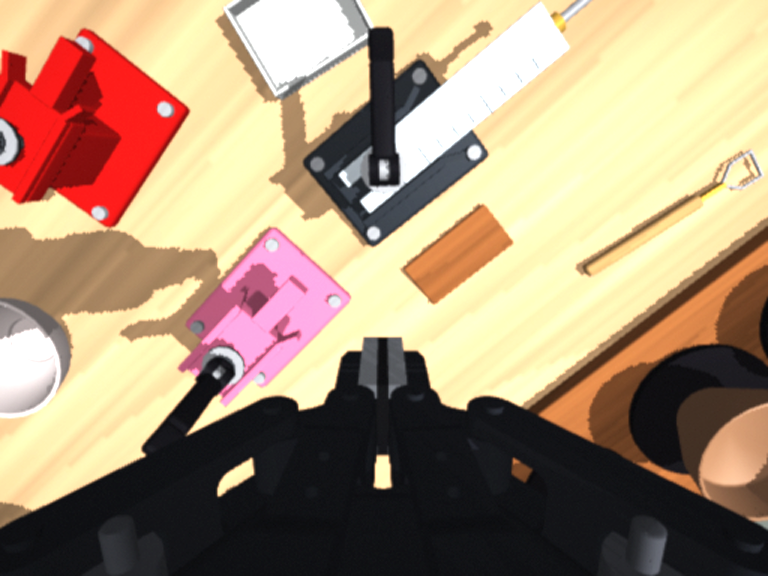

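View pics/s18.png

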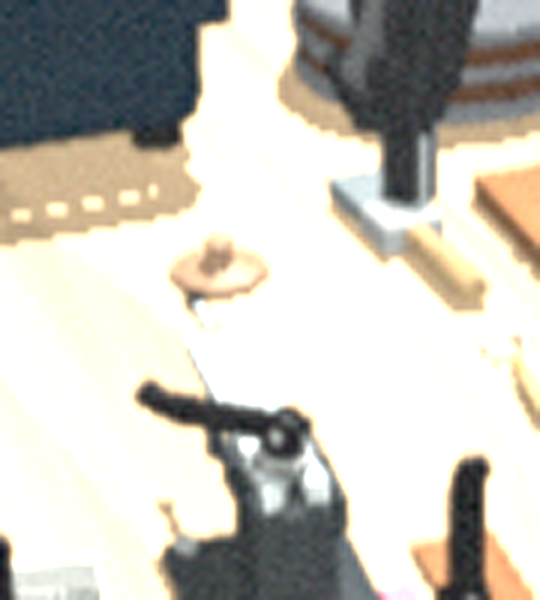

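View pics/c18f.png

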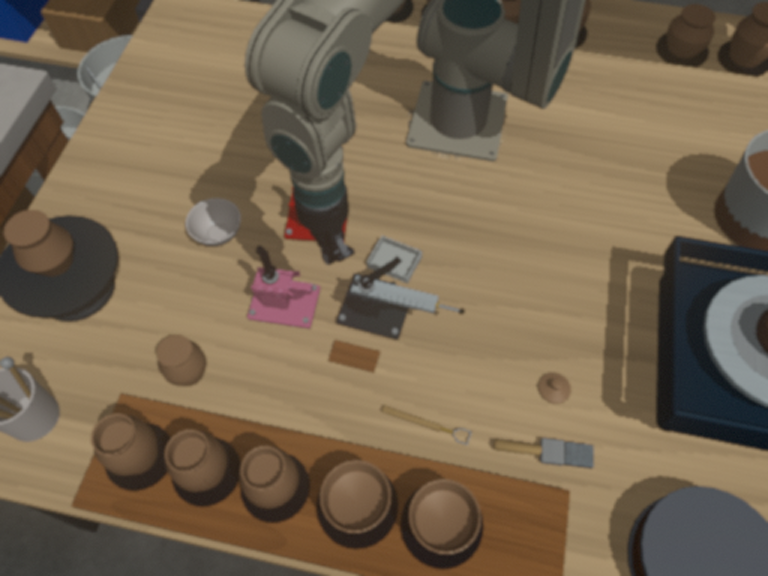

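```bash
python3 - <<'E'
from h import *
import pickle
w,s,c=pickle.load(open("v18.pkl","rb"))
W=lambda u,v:(u/1.5,v/1.5); Sd=lambda u,v:(u/6+200,v/6+130)
for n,a,b in [("tip",(380,32),(145,388)),("bend",(381,62),(172,404)),("pivot",(385,172),(284,428))]:
    X,e=tri([ray(w,W(*a)),ray(s,Sd(*b))]);print(n,X.round(4),np.round(e,4))
# predicted side pixels for a flat lever, pivot at .524,-.0887,.114
P=np.array([.524,-.0887,.114]);f=np.array([np.cos(np.radians(137)),np.sin(np.radians(137)),0])
for th in(90,80,70):
    t=np.radians(th);d=f*np.sin(t)+np.array([0,0,np.cos(t)]);q=proj(s,P+.06*d);p0=proj(s,P);print(th,((p0-[200,130])*6).round(),((q-[200,130])*6).round())
# bar end vs stand
Q=lambda u,v,z:plane(w,(u/1.5,v/1.5),z)[:2]
E=(Q(543,4,.097)+Q(569,46,.097))/2;print("bar end",E,np.linalg.norm(E-np.array([.5240,-.0887])))
E
```

```text
tip [ 0.4713 -0.0431  0.1209] [0.0017 0.0017]
bend [ 0.4816 -0.0519  0.1145] [0.0018 0.0018]
pivot [ 0.5259 -0.0904  0.1126] [0.0007 0.0007]
90 [278. 425.] [163. 401.]
80 [278. 425.] [164. 382.]
70 [278. 425.] [168. 365.]
bar end [0.53275664 0.03945962] 0.12845842779592556
```

```bash
python3 -c "
from workcell import *
print(finish_job(), state()['time_s'])"
```

```text
the job is handed in; nothing more can be done
the job is handed in; nothing more can be done
```

The gauge is set up and handed in at about 36 s of the 72 s allowed. The bar is home against the stud, the bolt is snug, the lever is folded flat and the gripper is clear.

- **Bar:** I slid it in under the washer until it stopped hard at about 18 N with no slip in the grip. Before turning the bolt, the pictures put the fork tips 24.6 mm past the stud (25 mm nominal) and the far end at 128 mm (130 mm nominal). The far end still read about 128.5 mm after clamping. The 1.5–2 mm shortfall is within camera error.
- **Bolt:** I turned it about 285° clockwise with the lever upright, regrasping once. Turning torque rose from roughly 0.03–0.06 N m to about 0.28 N m on the last nudge. That is about 23 N on the bar, inside the 12–34 N window, though single torque readings vary by about 0.03 N m.
- **Lever:** I pushed it down to its stop with about 21 N at the end. Triangulation shows it level to within about 2°.
- **Last check:** The contact force read zero. In the last overview the other bench things look to be where they were, and I touched none of them.

One reading disagreed: measured tool height ran 1–2 mm above the commanded height near the stand. It did not affect the result.

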